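# Reassemble an air-line filter bowl in its bench rest

## Task

Put the compressed-air filter back together: stand the metal bowl upright, round end down, in the turned wooden rest that fits it and let go; then seat the brass strainer disc in its mouth, set the black lock ring over the neck and turn it clockwise until it stops. The bowl must end standing upright in its rest, and the other things on the table stay where they are.

Things in the scene. Friction and masses are not known exactly. Their poses are not given: they have to be found in the camera images.
- bowl: metal air-filter bowl, lying on a flat of its eight-sided body. Origin: centre of its half-ball bottom (radius 26 mm), 26 mm up when lying; z axis: towards the mouth; rim at z 58. 52 mm round from z 0 to 8, then octagonal (52 across flats, faces square to the x and y axes among them) to 36, then the neck, 41 mm. 0.22 kg, mass centre near z 10. In the rest only friction holds it
- mouth_ledge (a point): on the bowl's axis at z 51 mm of the bowl: the floor (a ledge) of the round recess in its mouth, 35 mm across and 7 mm deep. The centre of the strainer disc's underside comes to lie here
- ring_home (a point): on the bowl's axis at z 40 mm of the bowl: where the lock ring's origin lies when the ring's lip rests on the rim
- flange_mid (a point): middle of one of two equal bayonet flanges, half a turn apart, on the bowl's neck (z 48 to 52 mm, out to radius 25 mm; underside ramped up 2 mm at the entry end). Seen from the mouth, anticlockwise from the bowl's x axis, the flanges span -28 to 52 and 152 to 232 degrees; between them are gaps. Under each flange, at its clockwise end, is a stop
- strainer_disc: brass strainer disc, 31 mm in diameter and 6 mm thick, with a round pull knob (14 mm diameter) in the middle that reaches to 22 mm above the underside; lies flat, knob up. Origin: centre of the underside; z up. About 40 g
- lock_ring: black bayonet lock ring, 62 mm outer and 54 mm inner diameter, 22 mm high; closed on top by a lip 4 mm thick with a 26 mm hole that the knob passes; lies lip up. Two outer thumb ribs on its x axis make it 68 mm across there. Origin: centre of the underside; z up. 60 g, turns freely on the neck
- ring_lug (a point): one of two lugs inside the ring, on its x axis at both ends, below the ribs: up to 5.5 mm above the underside, in to radius 22.5 mm, 9 mm wide. They go down through the gaps between the flanges (ring x axis 62 to 142 degrees anticlockwise of the bowl's, from above; or half a turn more), then clockwise below the flanges (2.5 mm play) to the stops: both x axes in line
- small_rest: the smaller of two turned wooden rests: foot 76 mm in diameter, 8 mm high; ring on it 60 mm in diameter, top 34 mm above the table, with a conical seat (40 mm across where the bowl touches) that fits the bowl; held by magnets, does not move. Origin: centre of the underside
- rest_seat (a point): point on the small rest's axis, 44.7 mm above the table: where the bowl's origin is when the bowl is seated in the rest
- large_rest: the larger rest, for a bigger bowl: foot 104 mm, ring 89 mm in diameter, top 34 mm above the table; this bowl drops through its seat. Does not move. Origin: centre of the underside
- masking_tape: bystander: roll of masking tape lying flat, 100 mm across, 26 mm high; does not move. Origin: centre of the underside
- hex_key: bystander, to be left where it is: hex key lying flat, 34 x 78 mm, 6 mm high. Origin: centre of the underside
- tape_measure: bystander, to be left where it is: yellow and black tape measure, 76 mm high. Origin: centre of the underside
- offcut: bystander, to be left where it is: pale wood offcut, 42 x 115 x 19 mm. Origin: centre of the underside
- screwdriver: bystander, to be left where it is: screwdriver, 185 mm long, 25 mm high, lying flat. Origin: centre of the underside
- paint_brush: bystander, to be left where it is: flat paint brush, 193 mm long, 14 mm high. Origin: centre of the underside
Mind the look-alikes: they are no part of the job. There is more than one size of the bowl; the one meant has the size given above. Of the things like the lock_ring, leave any that is pink; of the rest the larger one is meant.

How it is judged:
By the outcome, as a careful person would: the job done as asked, in the order asked, and still so for the second after the job is handed in, with the robot touching nothing.
It also fails if it takes over 72 s, if anything falls off the work surface, if the arm or the gripper's body presses on something with over 40 N, if the wrist force passes 120 N, or if a joint passes its speed limit or range.

## Robot

A 7-joint arm with a two-finger parallel gripper is mounted at the origin on a cart in front of the work surface, level with it; the furniture and walls round the work are solid. World frame = base frame: x ahead of the robot, y to its left, z up, the work surface at z = 0. Lengths are in m, angles in rad, forces in N, time in s.
With the tool pointing down it reaches from about 0.375 to 0.925 m from the base axis. Payload 3.1 kg.
Tool frame: the origin (TCP) lies midway between the tips of the shut fingers; the grasp point (between the pads) lies 19 mm behind it; z points along the fingers, y is the line along which they close (so a half turn about z gives the same grasp; the last joint's range is limited). The gripper opens to 85 mm and grips with 20 to 120 N. Pads are 22 mm wide; open, the fingers measure 114 mm over their backs; the gripper's body (76 mm by 85 mm) begins 54 mm behind the grasp point. The pads swing forward as they close: fully open they stand 13 mm farther back than shut.
Start: joints at [-1.331, 0.383, 0.044, 1.598, -0.018, 1.161, -0.05], TCP at [0.215, 0.613, 0.231] pointing down, gripper open.
Joint ranges: [-2.61, 2.61], [-0.41, 2.15], [-1.48, 1.57], [0, 2.5], [-1.57, 4.71], [0.05, 1.97], [-2.85, 2.85]. Speed limits (rad/s): [2.79, 2.79, 3.14, 3.14, 3.14, 3.14, 3.14].

## Interface

Orientations are given as a rotation vector (axis times angle).
In Python, from workcell import r, cams gives the robot as it stands. The module is installed in compiled form; this text tells all that it offers.
- The arm moves only by the tool send_rows, never from a script. Its argument "moves" is a list of rows, each an object of numbers: "tx", "ty", "tz": the shift along the world's x, y, z in units of 40 mm (1.0 is 40 mm); "ax", "ay", "az": the turn, a rotation vector about the world's x, y, z in degrees; "hand": the opening, from 0 (shut) to 1 (fully open). In form: [{"tx": .., "ty": .., "tz": .., "ax": .., "ay": .., "az": .., "hand": ..}, ...]. A call has 1 to 12 rows; each row is the pose to reach, as a shift and turn from the pose commanded when the call began; what a row does not reach only later rows make up. A row lasts 1/10 s, in which the tool goes at most 50 mm and 8.59 degrees, less where a joint would pass 70% of its speed; a pose out of reach is approached as far as the arm can. A call with a gripper value outside its range is refused whole. The fingers move at their own pace and stop on an object; "newtons" is the grip in N (left out, the last holds). Time passes only in rows, so rows that repeat a pose let the fingers close. It gives the time, the measured TCP pose, the force, the opening and the grip force at its end, in the units of the state.
- r.state(): the state, without advancing time (a new reading comes with each control period).
- cams.read_camera(name): name is "scene" or "top" or "wrist"; returns a dict with "img" (384x512x3 uint8, blue, green, red), "depth" (384x512 float32, m along the optical axis (not along the pixel's ray), 0 where there is no reading), "K" (3x3 intrinsics, pixels), "R" (3x3) and "t" (3): a world point X has camera coordinates R X + t. Camera axes: x right, y down, z forward; pixel columns grow to the right and rows downward; lengths in m; the calibration is good to about 2 mm. The wrist camera is an equidistant fisheye: a pixel r from the principal point sees the ray r / f radians off the axis. A picture is of the moment at which its call begins.
- r.job_done(): hands the job in; it is judged then, once.
The state is a dict: "time": time; "qpos": joint angles; "qvel": joint speeds; "joint_efforts": joint torques, N m; "eef_pos": TCP position; "orientation": TCP orientation; "contact_force": force on the tool from outside, world axes, zero at the start; "torque": the same for the moment, N m; "width": finger opening in m; "gripper_force": force on a finger pad.
Only numpy, scipy, OpenCV 4.12 (cv2) and the standard library are available. Lean on these libraries where they do the work, as an engineer would, in place of code of your own. Each camera call takes 0.05 s, during which the arm holds its last target. There are 200 camera calls.

## Working session

There is one attempt and no reset: what is moved stays moved. The work goes in short steps, Python scripts to look and compute and a tool call to move; the robot and the scene stay as the last step left them, time stands still between calls to the robot, and variables do not carry over. Pictures are saved under pics/ and viewed, at most 11 in all, crops included, and the job is handed in when it is done.

Besides the shell and the picture viewer there is one more tool, called after "Emit:" as name(argument=value, ...) on one line, values as JSON. send_rows: Moves the arm, as the interface text tells. Its arguments: {"type":"object","properties":{"moves":{"type":"array"},"newtons":{"type":"number"}},"required":["moves"]}

```bash
mkdir -p pics; cat > h.py <<'E'
import numpy as np, cv2
from workcell import r, cams
def snap(n, save=None):
    c=cams.read_camera(n)
    np.savez(f'last_{n}.npz',**{k:np.array(v) for k,v in c.items()})
    if save: cv2.imwrite(f'pics/{save}.png',c['img'])
    return c
def load(n): return dict(np.load(f'last_{n}.npz'))
def ray(c,u,v,fish=False):
    K=c['K'];x=(u-K[0,2])/K[0,0];y=(v-K[1,2])/K[1,1]
    if fish:
        th=np.hypot(x,y);s=np.sin(th)/max(th,1e-9);d=np.array([x*s,y*s,np.cos(th)])
    else: d=np.array([x,y,1.])
    return -c['R'].T@c['t'], c['R'].T@d
def onz(c,u,v,z,fish=False):
    o,d=ray(c,u,v,fish); return o+d*(z-o[2])/d[2]
def cloud(c):  # pinhole
    K=c['K'];v,u=np.mgrid[:384,:512];d=c['depth']
    P=np.stack([(u-K[0,2])/K[0,0]*d,(v-K[1,2])/K[1,1]*d,d],-1)
    X=(P-c['t'])@c['R']; X[d==0]=np.nan; return X
def proj(c,X):
    p=c['K']@(c['R']@np.array(X)+c['t']);return p[:2]/p[2]
E
python3 - <<'E'
from h import *
a=snap('scene','s0');b=snap('top','t0');w=snap('wrist','w0')
for c in (a,b,w): print(c['K'],-c['R'].T@c['t'],c['R'][2])
s=r.state();print(s)
E
python3 -c "
import cv2,numpy as np
t=cv2.imread('pics/t0.png');cv2.imwrite('pics/t0b.png',cv2.resize(t,(800,600),interpolation=cv2.INTER_CUBIC))"
```

```text
[[437.38564195   0.         263.28875877]
 [  0.         437.38564195 194.89591783]
 [  0.           0.           1.        ]] [0.02768907 0.80455927 1.25599661] [ 0.35842877 -0.53387129 -0.76583958]
[[371.6348853    0.         246.0248901 ]
 [  0.         371.6348853  190.41280576]
 [  0.           0.           1.        ]] [ 0.42620607 -0.01220494  1.09063851] [ 1.23762270e-01 -6.82409308e-04 -9.92311662e-01]
[[297.31863964   0.         257.39059496]
 [  0.         297.31863964 188.26015066]
 [  0.           0.           1.        ]] [0.15129359 0.63516839 0.37270216] [ 0.2495897  -0.08954013 -0.96420306]
{'time': 0.15, 'qpos': array([-1.33080202,  0.38363956,  0.04382496,  1.59921133, -0.01790185,
        1.16121704, -0.04990203]), 'qvel': array([-0.00123887, -0.0027635 , -0.00107538, -0.0049234 , -0.00089583,
       -0.00019726, -0.00037372]), 'joint_efforts': array([ 1.81768140e-03, -4.34052873e+01,  1.02678303e+00, -2.49979395e+01,
        1.07181387e-02,  7.27211169e-03, -3.19675806e-06]), 'eef_pos': array([0.21515376, 0.61257051, 0.23018134]), 'orientation': array([-0.52790256, -3.09666199,  0.00324766]), 'contact_force': array([1.06160477, 0.26942505, 1.06021128]), 'torque': array([-0.03590458, -0.02570146,  0.03251351]), 'gripper_force': 0.0, 'width': 0.08543765386340788}
```

View pics/t0b.png

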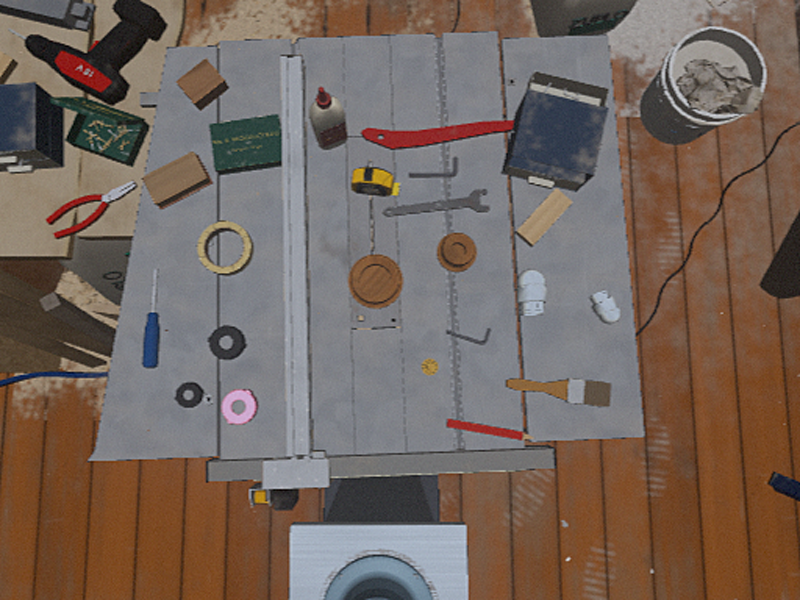

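View pics/s0.png

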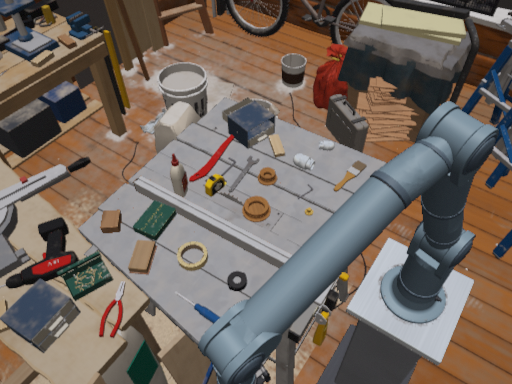

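The top view (800x600) shows these candidates:
- **Bowls:** (531,292) larger, (605,307) smaller.
- **Rings:** black (227,342) larger, black (189,395) smaller, pink (240,406).
- **Rests:** (457,252) small, (376,280) large.
- **Disc:** (430,366), brass.

The fence at px x≈292 stands between the rings and the rest of the scene. I choose the bowl at (531,292), if its size checks out, plus the ring at (227,342) and the small rest at (457,252).

```bash
python3 - <<'E'
from h import *
t=load('top');s=load('scene');X=cloud(t);Y=cloud(s)
def info(nm,box):
    u0,v0,u1,v1=[int(k/1.5625) for k in box]
    P=X[v0:v1,u0:u1].reshape(-1,3);P=P[np.isfinite(P[:,0])]
    base=np.median(P[P[:,2]<np.percentile(P[:,2],60)][:,2])
    m=P[P[:,2]>0.009]
    if len(m)<5: print(nm,'few');return
    rc=cv2.minAreaRect((m[:,:2]*1000).astype(np.float32))
    print(nm,'top n',len(m),'floor %.4f'%base,'z99 %.4f'%np.percentile(m[:,2],98),'rect',np.round(rc[0],1),np.round(rc[1],1),round(rc[2],1))
    c=np.array([*rc[0],0])/1000;rad=max(rc[1])/2000+.01
    d=np.linalg.norm(Y[...,:2]-c[:2],axis=-1);q=Y[(d<rad)&(Y[...,2]>.009)&(Y[...,2]<.3)]
    if len(q)>5:
        r2=cv2.minAreaRect((q[:,:2]*1000).astype(np.float32));print('    scene z99 %.4f'%np.percentile(q[:,2],98),np.round(r2[0],1),np.round(r2[1],1),round(r2[2],1))
info('bowl',(505,258,560,328));info('bowl2',(582,280,632,335))
info('ringL',(200,315,255,368));info('ringS',(170,375,206,412));info('pink',(214,380,266,432))
info('small',(428,222,486,280));info('large',(340,246,410,314));info('disc',(415,352,445,380));info('fence',(276,100,312,440));info('tape m',(340,155,404,200));info('offc',(505,185,580,250));info('bluebox',(495,60,615,200))
big=t['img']
a=cv2.resize(big[150:225,315:415],(800,600),interpolation=cv2.INTER_CUBIC)
b=cv2.resize(big[195:285,100:180],(400,450),interpolation=cv2.INTER_CUBIC)
o=np.zeros((450,800,3),np.uint8);o[:300,:400]=cv2.resize(a,(400,300));o[:,400:]=b
cv2.imwrite('pics/crop1.png',o)
E
```

```text
bowl top n 482 floor -0.0017 z99 0.0541 rect [ 569.5 -283.9] [83.3 53. ] 2.1
    scene z99 0.0564 [ 569.9 -278.9] [52.6 83.4] 88.6
bowl2 top n 270 floor -0.0016 z99 0.0407 rect [ 540.3 -422.7] [61.1 39.5] 32.0
    scene z99 0.0426 [ 539.6 -414.9] [62.4 36.4] 22.7
ringL top n 326 floor -0.0021 z99 0.0254 rect [479.  277.9] [61.2 60.4] 24.9
    scene z99 0.0271 [479.8 280.7] [60.4 63. ] 36.6
ringS top n 189 floor -0.0015 z99 0.0195 rect [383.2 345.9] [45.  44.2] 76.5
pink top n 346 floor -0.0020 z99 0.0256 rect [361.9 251.8] [60.7 61.8] 18.3
small top n 354 floor -0.0022 z99 0.0362 rect [ 649.9 -152.2] [68.6 68. ] 48.1
    scene z99 0.0390 [ 647.2 -144.2] [68.8 68.3] 0.8
large top n 613 floor -0.0008 z99 0.0362 rect [592.9   2.2] [99.4 98.8] 50.9
    scene z99 0.0380 [591.2   7.6] [97.9 94. ] 86.2
disc top n 21 floor -0.0021 z99 0.0234 rect [435.2 -95.5] [11.2 14.4] 89.8
    scene z99 0.0253 [432.6 -94. ] [30.1 14.8] 61.9
fence top n 3552 floor 0.0193 z99 0.0576 rect [628.3 158. ] [ 80.4 638.7] 89.7
    scene z99 0.1332 [665.9 148.8] [635.2 561. ] 75.3
tape m top n 442 floor -0.0016 z99 0.0763 rect [776.3   3.8] [86. 64.] 53.0
    scene z99 0.0775 [774.7  10.7] [81.4 71.5] 42.6
offc top n 596 floor -0.0018 z99 0.0242 rect [ 734.3 -315.6] [ 73.4 144.3] 50.3
    scene z99 0.1024 [ 753.1 -299.8] [112.7 156.8] 47.6
bluebox top n 3908 floor -0.0004 z99 0.1006 rect [ 857.1 -312.1] [188.  204.2] 75.5
    scene z99 0.1036 [ 859.4 -322.9] [213.  197.8] 38.2
```

View pics/crop1.png

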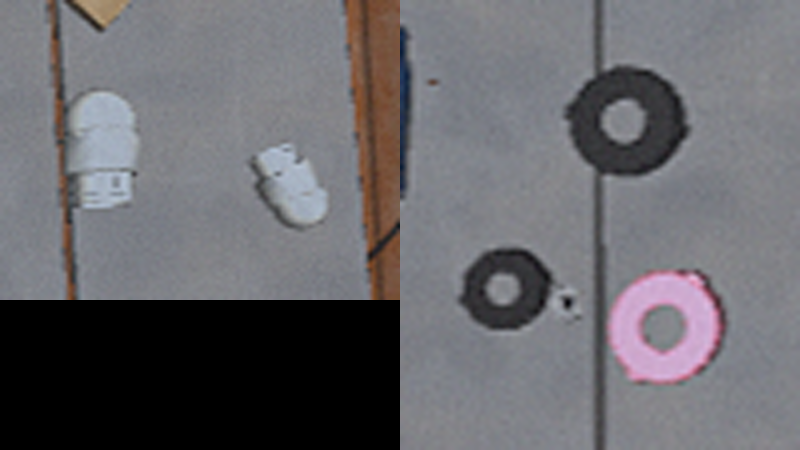

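The crop shows the bowl upper left with its mouth towards the robot. It is 84 mm long and 53 mm wide, so it is the right size. The right panel shows the larger black ring with ribs near (570,115)/(688,130), plus the small black and pink ones. I'm moving to hover over the bowl.

Emit:
send_rows(moves=[{"tx": 1,"ty": -2,"az": 5,"hand": 1},{"tx": 2.2,"ty": -5.6,"az": 10,"hand": 1},{"tx": 4.3,"ty": -11.2,"az": 10,"hand": 1},{"tx": 4.3,"ty": -11.2,"az": 10,"hand": 1},{"tx": 4.3,"ty": -11.2,"az": 10,"hand": 1},{"tx": 4.3,"ty": -11.2,"az": 10,"hand": 1},{"tx": 4.3,"ty": -11.2,"az": 10,"hand": 1},{"tx": 4.3,"ty": -11.2,"az": 10,"hand": 1},{"tx": 4.3,"ty": -11.2,"az": 10,"hand": 1},{"tx": 4.3,"ty": -11.2,"az": 10,"hand": 1},{"tx": 4.3,"ty": -11.2,"az": 10,"hand": 1},{"tx": 4.3,"ty": -11.2,"az": 10,"hand": 1}])

```text
invalid input at $.moves[0]: expected keys tx, ty, tz, ax, ay, az, hand
```

Emit:
send_rows(moves=[{"tx": 4.3,"ty": -11.1,"tz": -0.7,"az": 9.5,"hand": 1},{"tx": 4.3,"ty": -11.1,"tz": -0.7,"az": 9.5,"hand": 1},{"tx": 4.3,"ty": -11.1,"tz": -0.7,"az": 9.5,"hand": 1},{"tx": 4.3,"ty": -11.1,"tz": -0.7,"az": 9.5,"hand": 1},{"tx": 4.3,"ty": -11.1,"tz": -0.7,"az": 9.5,"hand": 1},{"tx": 4.3,"ty": -11.1,"tz": -0.7,"az": 9.5,"hand": 1},{"tx": 4.3,"ty": -11.1,"tz": -0.7,"az": 9.5,"hand": 1},{"tx": 4.3,"ty": -11.1,"tz": -0.7,"az": 9.5,"hand": 1},{"tx": 4.3,"ty": -11.1,"tz": -0.7,"az": 9.5,"hand": 1},{"tx": 4.3,"ty": -11.1,"tz": -0.7,"az": 9.5,"hand": 1},{"tx": 4.3,"ty": -11.1,"tz": -0.7,"az": 9.5,"hand": 1},{"tx": 4.3,"ty": -11.1,"tz": -0.7,"az": 9.5,"hand": 1}])

```text
invalid input at $.moves[0]: expected keys tx, ty, tz, ax, ay, az, hand
```

Emit:
send_rows(moves=[{"tx": 2.2,"ty": -5.6,"tz": 0,"ax": 0,"ay": 0,"az": 10,"hand": 1},{"tx": 4.3,"ty": -11.2,"tz": 0,"ax": 0,"ay": 0,"az": 10,"hand": 1},{"tx": 4.3,"ty": -11.2,"tz": 0,"ax": 0,"ay": 0,"az": 10,"hand": 1},{"tx": 4.3,"ty": -11.2,"tz": 0,"ax": 0,"ay": 0,"az": 10,"hand": 1},{"tx": 4.3,"ty": -11.2,"tz": 0,"ax": 0,"ay": 0,"az": 10,"hand": 1},{"tx": 4.3,"ty": -11.2,"tz": 0,"ax": 0,"ay": 0,"az": 10,"hand": 1},{"tx": 4.3,"ty": -11.2,"tz": 0,"ax": 0,"ay": 0,"az": 10,"hand": 1},{"tx": 4.3,"ty": -11.2,"tz": 0,"ax": 0,"ay": 0,"az": 10,"hand": 1},{"tx": 4.3,"ty": -11.2,"tz": 0,"ax": 0,"ay": 0,"az": 10,"hand": 1},{"tx": 4.3,"ty": -11.2,"tz": 0,"ax": 0,"ay": 0,"az": 10,"hand": 1},{"tx": 4.3,"ty": -11.2,"tz": 0,"ax": 0,"ay": 0,"az": 10,"hand": 1}])

```text
time: 1.25
eef_pos: [0.3887, 0.1602, 0.2311]
orientation: [-0.271, -3.13, 0.001]
contact_force: [-0.6, 0.3, 0.3]
width: 0.0854
gripper_force: 0.0
```

Emit:
send_rows(moves=[{"tx": 4.3,"ty": -11.1,"tz": -0.7,"ax": 0,"ay": 0,"az": 9.5,"hand": 1},{"tx": 4.3,"ty": -11.1,"tz": -0.7,"ax": 0,"ay": 0,"az": 9.5,"hand": 1},{"tx": 4.3,"ty": -11.1,"tz": -0.7,"ax": 0,"ay": 0,"az": 9.5,"hand": 1},{"tx": 4.3,"ty": -11.1,"tz": -0.7,"ax": 0,"ay": 0,"az": 9.5,"hand": 1},{"tx": 4.3,"ty": -11.1,"tz": -0.7,"ax": 0,"ay": 0,"az": 9.5,"hand": 1},{"tx": 4.3,"ty": -11.1,"tz": -0.7,"ax": 0,"ay": 0,"az": 9.5,"hand": 1},{"tx": 4.3,"ty": -11.1,"tz": -0.7,"ax": 0,"ay": 0,"az": 9.5,"hand": 1},{"tx": 4.3,"ty": -11.1,"tz": -0.7,"ax": 0,"ay": 0,"az": 9.5,"hand": 1},{"tx": 4.3,"ty": -11.1,"tz": -0.7,"ax": 0,"ay": 0,"az": 9.5,"hand": 1},{"tx": 4.3,"ty": -11.1,"tz": -0.7,"ax": 0,"ay": 0,"az": 9.5,"hand": 1},{"tx": 4.3,"ty": -11.1,"tz": -0.7,"ax": 0,"ay": 0,"az": 9.5,"hand": 1}])

```text
time: 2.35
eef_pos: [0.5593, -0.2842, 0.2026]
orientation: [-0.005, -3.141, 0.008]
contact_force: [-0.0, 0.3, 0.3]
width: 0.0852
gripper_force: 0.0
```

```bash
cat >> h.py <<'E'
def wcloud(c):
    K=c['K'];v,u=np.mgrid[:384,:512];d=c['depth']
    x=(u-K[0,2])/K[0,0];y=(v-K[1,2])/K[1,1];th=np.hypot(x,y)+1e-9;k=np.tan(np.minimum(th,1.4))/th
    P=np.stack([x*k*d,y*k*d,d],-1);X=(P-c['t'])@c['R'];X[(d==0)|(th>1.35)]=np.nan;return X
def st():
    s=r.state();print('t %.2f'%s['time'],'p',np.round(s['eef_pos'],4),'R',np.round(s['orientation'],3),'q',np.round(s['qpos'],2),'F',np.round(s['contact_force'],1),'T',np.round(s['torque'],2),'w %.4f g %.1f'%(s['width'],s['gripper_force']))
E
python3 - <<'E'
from h import *
c=snap('wrist','w1');st()
print(-c['R'].T@c['t'],c['R'][2])
X=wcloud(c)
for nm,x,y,rad in(('bowl',.57,-.282,.075),('rest',.649,-.149,.05),('disc',.434,-.095,.03)):
    m=(np.linalg.norm(X[...,:2]-[x,y],axis=-1)<rad)&(X[...,2]>.012)&(X[...,2]<.1);P=X[m]
    if len(P)<20: print(nm,len(P));continue
    rc=cv2.minAreaRect((P[:,:2]*1000).astype(np.float32));print(nm,len(P),np.round(rc[0],1),np.round(rc[1],1),round(rc[2],1),'z',np.percentile(P[:,2],[90,98]))
f=X[(np.abs(X[...,2])<.01)];print('floor',np.median(f[:,2]))
E
```

```text
t 2.40 p [ 0.5592 -0.2808  0.2024] R [-1.00e-03 -3.14e+00  2.00e-03] q [-0.18  0.45  0.75  1.71 -0.33  1.11  2.24] F [ 0.2  0.2 -0.9] T [ 0.01 -0.01 -0.01] w 0.0852 g 0.0
[ 0.49175973 -0.28310481  0.34532909] [ 0.26415504 -0.00522709 -0.96446607]
bowl 3135 [ 569.5 -282.7] [82.4 52. ] 1.7 z [0.0517694  0.05256775]
rest 852 [ 641.1 -150.3] [46.2 60.8] 2.6 z [0.03414288 0.03493052]
disc 125 [433.3 -95.7] [13.2 14.4] 19.7 z [0.02289988 0.02368358]
floor -0.0008845064331241877
```

View pics/w1.png

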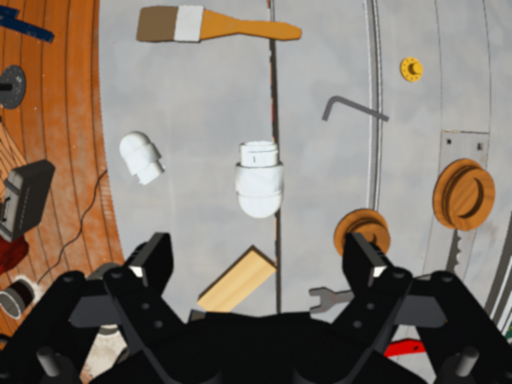

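The wrist view shows the bowl at (260,180) with its mouth up (towards −x), the small rest at (362,232), and the disc at (411,69). Next I fit the bowl's axis and look for the flanges.

```bash
python3 - <<'E'
from h import *
c=load('wrist');X=wcloud(c)
m=(np.linalg.norm(X[...,:2]-[.5695,-.2827],axis=-1)<.06)&(X[...,2]>.006)&(X[...,2]<.1);P=X[m]*1000
P[:,2]+=.9
# midline per x slice over upper part
xs=[];ys=[]
for x in range(560,606,4):
    q=P[np.abs(P[:,0]-x)<3];q=q[q[:,2]>20]
    a,b=np.percentile(q[:,1],[1,99]);xs.append(x);ys.append((a+b)/2)
k=np.polyfit(xs,ys,1);print('slope deg',np.degrees(np.arctan(k[0])),'y at 585',np.polyval(k,585),np.round(ys,1), 'xrange',np.percentile(P[:,0],[.3,99.7]))
ang=np.arctan(k[0]);ax=np.array([np.cos(ang),np.sin(ang)])
o=np.array([585.3,np.polyval(k,585.3)])
d=P[:,:2]-o; zb=-(d@ax); lat=d@np.array([-ax[1],ax[0]])  # lat + = +y side
rr=np.hypot(lat,P[:,2]-26); th=np.degrees(np.arctan2(P[:,2]-26,lat))
print('zb',np.percentile(zb,[.5,99.5]))
for z0,z1 in((12,34),(38,46),(48.5,51.5),(53,57)):
    s=(zb>z0)&(zb<z1);print(z0,[(a,round(float(np.median(rr[s&(np.abs(th-a)<6)])),1)) if (s&(np.abs(th-a)<6)).sum()>2 else (a,None) for a in range(0,181,12)])
im=c['img'][125:225,225:305];cv2.imwrite('pics/cropb.png',cv2.resize(im,(480,600),interpolation=cv2.INTER_CUBIC))
E
```

```text
slope deg 1.1188428509772013 y at 585 -282.41482344262533 [-283.  -283.1 -282.6 -282.5 -282.5 -282.3 -282.5 -282.6 -282.  -282.3
 -282.2 -282. ] xrange [528.11638197 607.99424008]
zb [-22.26436123  56.88153851]
12 [(0, None), (12, None), (24, 27.9), (36, 27.0), (48, 26.6), (60, 27.4), (72, 27.9), (84, 26.9), (96, 26.8), (108, 28.0), (120, 27.3), (132, 26.6), (144, 27.0), (156, 27.9), (168, None), (180, None)]
38 [(0, None), (12, None), (24, 20.6), (36, 20.9), (48, 20.9), (60, 21.0), (72, 21.1), (84, 21.1), (96, 21.4), (108, 25.7), (120, 25.8), (132, 21.0), (144, 21.0), (156, 21.0), (168, 20.9), (180, None)]
48.5 [(0, None), (12, None), (24, None), (36, 20.7), (48, 25.2), (60, 25.2), (72, 25.1), (84, 24.7), (96, 25.4), (108, 25.0), (120, 24.7), (132, 21.1), (144, 21.4), (156, 21.1), (168, None), (180, None)]
53 [(0, None), (12, 20.3), (24, 20.5), (36, 20.6), (48, 20.8), (60, 21.0), (72, 21.1), (84, 21.2), (96, 21.5), (108, 21.0), (120, 21.6), (132, 20.8), (144, 21.0), (156, 21.0), (168, None), (180, None)]
```

View pics/cropb.png

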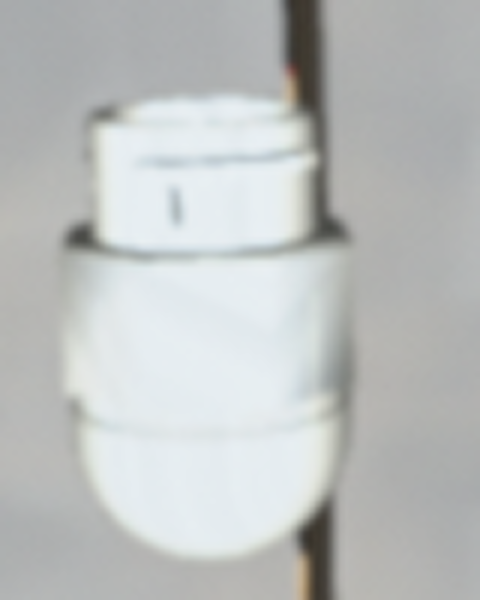

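Bowl axis height is 26 mm, origin at about (585.5, −282.4), and axis azimuth 1.2°. Flats are at 90°, and the flange arc and stop put the bowl's x axis roughly straight up. I'll tilt the tool 45°. A half turn about the tool axis then stands the bowl up.

Emit:
send_rows(moves=[{"tx": -1.5,"ty": -0.08,"tz": -1.5,"ax": 0.5,"ay": -45,"az": 1.2,"hand": 1},{"tx": -1.5,"ty": -0.08,"tz": -1.5,"ax": 0.5,"ay": -45,"az": 1.2,"hand": 1},{"tx": -1.5,"ty": -0.08,"tz": -2.7,"ax": 0.5,"ay": -45,"az": 1.2,"hand": 1},{"tx": -1.5,"ty": -0.08,"tz": -2.7,"ax": 0.5,"ay": -45,"az": 1.2,"hand": 1},{"tx": -1.5,"ty": -0.08,"tz": -2.7,"ax": 0.5,"ay": -45,"az": 1.2,"hand": 1},{"tx": -1.5,"ty": -0.08,"tz": -2.7,"ax": 0.5,"ay": -45,"az": 1.2,"hand": 1},{"tx": -1.5,"ty": -0.08,"tz": -2.7,"ax": 0.5,"ay": -45,"az": 1.2,"hand": 1},{"tx": -1.5,"ty": -0.08,"tz": -2.7,"ax": 0.5,"ay": -45,"az": 1.2,"hand": 1},{"tx": -1.5,"ty": -0.08,"tz": -2.7,"ax": 0.5,"ay": -45,"az": 1.2,"hand": 1},{"tx": -1.5,"ty": -0.08,"tz": -2.7,"ax": 0.5,"ay": -45,"az": 1.2,"hand": 1}])

```text
time: 3.4
eef_pos: [0.4948, -0.2746, 0.0787]
orientation: [-0.044, 2.511, 0.048]
contact_force: [-0.1, 1.1, -2.7]
width: 0.0854
gripper_force: 0.0
```

```bash
python3 - <<'E'
from h import *
st()
E
```

```text
t 3.40 p [ 0.4948 -0.2746  0.0787] R [-0.044  2.511  0.048] q [ 1.48  0.47 -0.9   2.24 -0.53  0.16  2.83] F [-0.1  1.1 -2.7] T [-0.07  0.72  0.  ] w 0.0854 g 0.0
```

The tilt stopped at about 36° because q7 ran to its limit. I'll turn the tool half a turn about its own axis, which gives the same grasp with q7 in mid-range, and do the stand-up turn the other way.

Emit:
send_rows(moves=[{"tx": 0,"ty": 0,"tz": 1,"ax": 9,"ay": 0,"az": -12,"hand": 1},{"tx": 0,"ty": 0,"tz": 1,"ax": 53,"ay": 0,"az": -73,"hand": 1},{"tx": 0,"ty": 0,"tz": 1,"ax": 53,"ay": 0,"az": -73,"hand": 1},{"tx": 0,"ty": 0,"tz": 1,"ax": 53,"ay": 0,"az": -73,"hand": 1},{"tx": 0,"ty": 0,"tz": 1,"ax": 53,"ay": 0,"az": -73,"hand": 1},{"tx": 0,"ty": 0,"tz": 1,"ax": 53,"ay": 0,"az": -73,"hand": 1},{"tx": 0,"ty": 0,"tz": 1,"ax": 53,"ay": 0,"az": -73,"hand": 1},{"tx": 0,"ty": 0,"tz": 1,"ax": 53,"ay": 0,"az": -73,"hand": 1},{"tx": 0,"ty": 0,"tz": 1,"ax": 53,"ay": 0,"az": -73,"hand": 1},{"tx": 0,"ty": 0,"tz": 1,"ax": 53,"ay": 0,"az": -73,"hand": 1},{"tx": 0,"ty": 0,"tz": 1,"ax": 53,"ay": 0,"az": -73,"hand": 1},{"tx": 0,"ty": 0,"tz": 1,"ax": 53,"ay": 0,"az": -73,"hand": 1}])

```text
time: 4.6
eef_pos: [0.4942, -0.2744, 0.1174]
orientation: [1.818, 1.85, 0.638]
contact_force: [0.2, -0.0, -0.5]
width: 0.0859
gripper_force: 0.0
```

```bash
cat >> h.py <<'E'
from scipy.spatial.transform import Rotation as Ro
def axes():
    M=Ro.from_rotvec(r.state()['orientation']).as_matrix();print('closing y',np.round(M[:,1],3),'d',np.round(M[:,2],3));return M
def need(M,T): # rotvec deg to take M to T
    print('turn deg',np.round(np.degrees(Ro.from_matrix(T@M.T).as_rotvec()),1))
E
python3 - <<'E'
from h import *
st();M=axes()
a=np.radians(1.2);m=-np.array([np.cos(a),np.sin(a),0]);z=np.array([0,0,1.])
d=(-z-m)/2**.5
for s in(1,-1):
    y=s*np.cross(z,-m);T=np.stack([np.cross(y,d),y,d],1);need(M,T)
E
```

```text
t 4.60 p [ 0.4942 -0.2744  0.1174] R [1.818 1.85  0.638] q [ 1.31  0.29 -0.7   2.27 -1.12  0.25  1.74] F [ 0.2 -0.  -0.5] T [-0.02  0.58  0.01] w 0.0859 g 0.0
closing y [0.783 0.016 0.621] d [ 0.621  0.004 -0.784]
turn deg [-59.5  -6.   67.5]
turn deg [ 60.3  -4.3 -67. ]
```

Emit:
send_rows(moves=[{"tx": 0.1,"ty": -0.2,"tz": -0.2,"ax": 60.3,"ay": -4.3,"az": -67,"hand": 1},{"tx": 0.1,"ty": -0.2,"tz": -0.2,"ax": 60.3,"ay": -4.3,"az": -67,"hand": 1},{"tx": 0.1,"ty": -0.2,"tz": -0.2,"ax": 60.3,"ay": -4.3,"az": -67,"hand": 1},{"tx": 0.1,"ty": -0.2,"tz": -0.2,"ax": 60.3,"ay": -4.3,"az": -67,"hand": 1},{"tx": 0.1,"ty": -0.2,"tz": -0.2,"ax": 60.3,"ay": -4.3,"az": -67,"hand": 1},{"tx": 0.1,"ty": -0.2,"tz": -0.2,"ax": 60.3,"ay": -4.3,"az": -67,"hand": 1},{"tx": 0.1,"ty": -0.2,"tz": -0.2,"ax": 60.3,"ay": -4.3,"az": -67,"hand": 1},{"tx": 0.1,"ty": -0.2,"tz": -0.2,"ax": 60.3,"ay": -4.3,"az": -67,"hand": 1},{"tx": 0.1,"ty": -0.2,"tz": -0.2,"ax": 60.3,"ay": -4.3,"az": -67,"hand": 1},{"tx": 0.1,"ty": -0.2,"tz": -0.2,"ax": 60.3,"ay": -4.3,"az": -67,"hand": 1},{"tx": 0.1,"ty": -0.2,"tz": -0.2,"ax": 60.3,"ay": -4.3,"az": -67,"hand": 1},{"tx": 0.1,"ty": -0.2,"tz": -0.2,"ax": 60.3,"ay": -4.3,"az": -67,"hand": 1}])

```text
time: 5.8
eef_pos: [0.4976, -0.284, 0.1093]
orientation: [-2.894, -0.026, -1.195]
contact_force: [0.2, 0.5, -1.0]
width: 0.0852
gripper_force: 0.0
```

```bash
python3 - <<'E'
from h import *
st();M=axes()
a=np.radians(1.2);m=-np.array([np.cos(a),np.sin(a),0]);z=np.array([0,0,1.])
d=(-z-m)/2**.5
for s in(1,-1):
    y=s*np.cross(z,-m);T=np.stack([np.cross(y,d),y,d],1);need(M,T)
E
```

```text
t 5.80 p [ 0.4976 -0.284   0.1093] R [-2.894 -0.026 -1.195] q [ 1.55  0.43 -0.9   2.29 -1.56  0.21  0.75] F [ 0.2  0.5 -1. ] T [-0.05  0.74  0.  ] w 0.0852 g 0.0
closing y [ 0.02  -1.    -0.003] d [ 0.705  0.016 -0.709]
turn deg [ 127.     2.8 -127.3]
turn deg [-0.2 -0.1  0.1]
```

Emit:
send_rows(moves=[{"tx": 0.3,"ty": 0.02,"tz": -0.6,"ax": 0,"ay": 0,"az": 0,"hand": 1},{"tx": 0.9,"ty": 0.02,"tz": -1.2,"ax": 0,"ay": 0,"az": 0,"hand": 1},{"tx": 1.5,"ty": 0.02,"tz": -1.8,"ax": 0,"ay": 0,"az": 0,"hand": 1},{"tx": 1.9,"ty": 0.02,"tz": -2.2,"ax": 0,"ay": 0,"az": 0,"hand": 1},{"tx": 2.05,"ty": 0.02,"tz": -2.4,"ax": 0,"ay": 0,"az": 0,"hand": 1},{"tx": 2.15,"ty": 0.02,"tz": -2.5,"ax": 0,"ay": 0,"az": 0,"hand": 1},{"tx": 2.15,"ty": 0.02,"tz": -2.5,"ax": 0,"ay": 0,"az": 0,"hand": 1},{"tx": 2.15,"ty": 0.02,"tz": -2.5,"ax": 0,"ay": 0,"az": 0,"hand": 1}])

```text
time: 6.6
eef_pos: [0.5876, -0.3002, 0.034]
orientation: [-2.861, -0.068, -1.134]
contact_force: [-3.8, 4.7, 10.2]
width: 0.0857
gripper_force: 4.6
```

```bash
python3 - <<'E'
from h import *
st();M=axes()
E
```

```text
t 6.60 p [ 0.5876 -0.3002  0.034 ] R [-2.861 -0.068 -1.134] q [ 1.36  0.74 -0.83  2.08 -1.57  0.06  0.85] F [-3.8  4.7 10.2] T [ 1.14 -0.02  0.78] w 0.0857 g 4.6
closing y [ 0.064 -0.997 -0.042] d [ 0.683  0.075 -0.727]
```

q6 and q5 reached their limits, so a 45° forward tilt is out of reach here, and a finger lightly touched the bowl. I'll back off and use the logged poses to fit the kinematics, so I can plan poses that stay within range.

Emit:
send_rows(moves=[{"tx": -0.9,"ty": 0.2,"tz": 0.8,"ax": 0,"ay": 0,"az": 0,"hand": 1},{"tx": -2,"ty": 0.4,"tz": 2,"ax": 0,"ay": 0,"az": 0,"hand": 1},{"tx": -2,"ty": 0.4,"tz": 3,"ax": 0,"ay": 0,"az": 0,"hand": 1},{"tx": -2,"ty": 0.4,"tz": 4,"ax": 0,"ay": 0,"az": 0,"hand": 1},{"tx": -2,"ty": 0.4,"tz": 4,"ax": 0,"ay": 0,"az": 0,"hand": 1}])

```text
time: 7.1
eef_pos: [0.5071, -0.2929, 0.1986]
orientation: [-2.88, -0.065, -1.14]
contact_force: [-0.2, 0.4, 1.0]
width: 0.0855
gripper_force: 0.0
```

```bash
cat > kin.py <<'E'
import numpy as np
from scipy.spatial.transform import Rotation as Ro
from scipy.optimize import least_squares
from h import r
D=[([-1.33080202,0.38363956,0.04382496,1.59921133,-0.01790185,1.16121704,-0.04990203],[0.21515376,0.61257051,0.23018134],[-0.52790256,-3.09666199,0.00324766]),
([-.18,.45,.75,1.71,-.33,1.11,2.24],[.5592,-.2808,.2024],[-.001,-3.14,.002]),
([1.48,.47,-.9,2.24,-.53,.16,2.83],[.4948,-.2746,.0787],[-.044,2.511,.048]),
([1.31,.29,-.7,2.27,-1.12,.25,1.74],[.4942,-.2744,.1174],[1.818,1.85,.638]),
([1.55,.43,-.9,2.29,-1.56,.21,.75],[.4976,-.284,.1093],[-2.894,-.026,-1.195]),
([1.36,.74,-.83,2.08,-1.57,.06,.85],[.5876,-.3002,.034],[-2.861,-.068,-1.134])]
s=r.state();D.append((list(s['qpos']),list(s['eef_pos']),list(s['orientation'])))
D0=D
def fk(q,p,S):
    # p: h0, l1,l2,l3, o1..o3 lateral, az0, yaw7
    R=Ro.from_euler('z',S[0]*q[0]+p[7]);x=np.array([0,0,p[0]])
    R=R*Ro.from_euler('y',q[1]);x=x+R.apply([p[4],p[8],p[1]/1])
    R=R*Ro.from_euler('z',S[1]*q[2])*Ro.from_euler('y',q[3]);x=x+R.apply([p[5],p[9],p[2]])
    R=R*Ro.from_euler('z',S[2]*q[4])*Ro.from_euler('y',q[5]);x=x+R.apply([p[6],p[10],p[3]])
    return x,R*Ro.from_euler('z',S[3]*q[6]+p[11])
def fit():
    best=None
    for k in range(8):
        S=[-1]+[1 if k>>i&1 else -1 for i in range(3)]
        for y0 in(0,np.pi/2,np.pi,-np.pi/2):
            def res(p):
                o=[]
                for q,x,rv in D:
                    a,R=fk(q,p,S);o+=[*(a-x)*5,*(R.inv()*Ro.from_rotvec(rv)).as_rotvec()]
                return np.array(o)
            p0=np.zeros(12);p0[:4]=[.3,.4,.35,.25];p0[11]=y0
            f=least_squares(res,p0)
            if best is None or f.cost<best[0]: best=(f.cost,S,f.x)
    return best
if __name__=='__main__':
    b=fit();print(b[0],b[1],np.round(b[2],3));np.savez('kin.npz',S=b[1],p=b[2])
    for q,x,rv in D:
        a,R=fk(q,b[2],b[1]);print(np.round((a-x)*1000,1),np.round(np.degrees((R.inv()*Ro.from_rotvec(rv)).magnitude()),2))
E
python3 kin.py; python3 -c "
from h import *
st()"
```

```text
0.0002220926150462333 [-1, -1, -1, -1] [ 3.030e-01  4.910e-01  5.010e-01  3.250e-01  4.000e-03  1.000e-03
 -2.000e-03 -1.000e-03 -1.700e-02 -1.800e-02 -5.000e-03 -4.713e+00]
[-0.6  0.3  0.2] 0.01
[-0.5 -0.3 -0.3] 0.41
[-0.9  0.2  0.1] 0.63
[ 0.7 -1.   0. ] 0.37
[ 0.   1.1 -0.4] 0.5
[ 0.3 -0.7  0.4] 0.26
[-0.1 -0.1 -0.1] 0.03
t 7.10 p [ 0.5071 -0.2929  0.1986] R [-2.88  -0.065 -1.14 ] q [ 1.23  0.15 -0.53  2.2  -1.1   0.5   0.12] F [-0.2  0.4  1. ] T [-0.06  0.66 -0.08] w 0.0855 g 0.0
```

```bash
cat >> kin.py <<'E'
LO=np.array([-2.61,-.41,-1.48,0,-1.57,.05,-2.85]);HI=np.array([2.61,2.15,1.57,2.5,4.71,1.97,2.85])
def ik(x,T,n=25,seed=0,q0=None):
    k=np.load('kin.npz');p,S=k['p'],k['S'];rng=np.random.default_rng(seed);T=Ro.from_matrix(T);best=(-9,None)
    mid=(LO+HI)/2
    for i in range(n):
        s=rng.uniform(LO,HI) if q0 is None else q0
        def f(q):
            a,R=fk(q,p,S);return np.r_[(a-x)*10,(R.inv()*T).as_rotvec(),.002*(q-mid)/(HI-LO) if q0 is None else .002*(q-q0)]
        o=least_squares(f,s,bounds=(LO,HI),max_nfev=60)
        if np.linalg.norm(f(o.x)[:6])<.02:
            m=np.min(np.minimum(o.x-LO,HI-o.x)[[1,2,3,4,5,6]])
            if m>best[0]: best=(m,o.x)
        if q0 is not None: break
    return best
def bowlR(mazi,up=False,psi=0):
    pass
def toolin(alpha,flip,m,up):  # m mouth dir, up: dir of 'outer' side of grasp (z when lying)
    a=np.radians(alpha);d=-up*np.cos(a)-m*np.sin(a);y=flip*np.cross(up,-m);return np.stack([np.cross(y,d),y,d],1)
E
python3 - <<'E'
from kin import *
z=np.array([0,0,1.]);m=-np.array([np.cos(.02),np.sin(.02),0]);zg=.02
for al in(0,15,25,35):
    for fl in(1,-1):
        T=toolin(al,fl,m,z);G=np.array([.5855,-.2824,.026])+zg*m
        g=ik(G+.023*T[:,2],T,10);print('grasp',al,fl,round(g[0],2),None if g[1] is None else np.round(g[1],2))
        if al==0: continue
        row=[]
        for psi in range(-180,180,30):
            # final: mouth=z, up=-h where h = horizontal pointing dir
            h=np.array([np.cos(np.radians(psi)),np.sin(np.radians(psi)),0])
            T=toolin(al,fl,z,-h);G=np.array([.649,-.149,.0447+zg]);f=ik(G+.023*T[:,2],T,6);row.append((psi,round(f[0],2)))
        print('   final',row)
E
```

```text
grasp 0 1 0.7 [ 0.49  0.63 -0.12  1.77  0.1   0.75  1.91]
grasp 0 -1 0.74 [ 0.8   0.69 -0.52  1.76  0.45  0.81 -1.49]
grasp 15 1 0.38 [ 0.42  0.55  0.04  1.94 -0.34  0.43  2.34]
   final [(-180, -9), (-150, -9), (-120, np.float64(0.35)), (-90, np.float64(0.61)), (-60, np.float64(0.47)), (-30, np.float64(0.22)), (0, np.float64(0.2)), (30, np.float64(0.07)), (60, np.float64(0.23)), (90, np.float64(0.29)), (120, -9), (150, -9)]
grasp 15 -1 0.48 [ 0.08  0.6   0.46  1.95 -0.8   0.53 -0.44]
   final [(-180, -9), (-150, -9), (-120, np.float64(0.41)), (-90, np.float64(0.84)), (-60, np.float64(0.47)), (-30, np.float64(0.21)), (0, np.float64(0.26)), (30, np.float64(0.45)), (60, np.float64(0.27)), (90, np.float64(0.26)), (120, -9), (150, -9)]
grasp 25 1 0.2 [ 1.08  0.65 -0.68  2.03  0.64  0.25  1.58]
   final [(-180, -9), (-150, np.float64(0.02)), (-120, np.float64(0.45)), (-90, np.float64(0.52)), (-60, np.float64(0.46)), (-30, np.float64(0.22)), (0, np.float64(0.2)), (30, np.float64(0.1)), (60, np.float64(0.32)), (90, np.float64(0.4)), (120, np.float64(0.03)), (150, -9)]
grasp 25 -1 0.35 [ 0.2
[... 296 characters left out ...]
t64(0.1)), (150, -9)]
grasp 35 1 0.11 [ 1.63  1.27 -1.37  2.09  1.74  0.7   0.98]
   final [(-180, -9), (-150, np.float64(0.19)), (-120, np.float64(0.44)), (-90, np.float64(0.42)), (-60, np.float64(0.46)), (-30, np.float64(0.25)), (0, np.float64(0.24)), (30, np.float64(0.43)), (60, np.float64(0.41)), (90, np.float64(0.52)), (120, np.float64(0.17)), (150, -9)]
grasp 35 -1 0.34 [-0.26  0.86  0.98  2.14  4.37  0.91  0.47]
   final [(-180, -9), (-150, np.float64(0.19)), (-120, np.float64(0.63)), (-90, np.float64(0.78)), (-60, np.float64(0.46)), (-30, np.float64(0.3)), (0, np.float64(0.25)), (30, np.float64(0.16)), (60, np.float64(0.4)), (90, np.float64(0.51)), (120, np.float64(0.17)), (150, -9)]
```

```bash
cat >> kin.py <<'E'
from scipy.spatial.transform import Slerp
def path(q,way,n=8):
    # way: list of (pos of G, T) ; local min-motion IK
    k=np.load('kin.npz');p,S=k['p'],k['S']
    for x,T in way:
        a,R=fk(q,p,S);sl=Slerp([0,1],Ro.concatenate([R,Ro.from_matrix(T)]))
        for i in range(1,n+1):
            t=i/n;g=ik(a+(x-a)*t,sl(t).as_matrix(),q0=q)
            if g[1] is None: print('FAIL at',t,np.round(q,2));return q
            q=g[1]
        print(np.round(q,2),'margin',round(g[0],2))
    return q
E
python3 - <<'E'
from kin import *
z=np.array([0,0,1.]);m=-np.array([np.cos(.02),np.sin(.02),0]);zg=.021
s=r.state();M=Ro.from_rotvec(s['orientation']).as_matrix()
Tg=toolin(20,1,m,z);G=np.array([.5855,-.2824,.026])+zg*m
h=np.array([0,-1.,0]);Tf=toolin(20,1,z,-h);F=np.array([.649,-.149,.0447+zg])
d=Tg[:,2];A=G+.02*d
Tv=toolin(0,1,m,z)
B=Ro.from_matrix(Tv).as_matrix()
half=(Ro.from_matrix(Tv@M.T)).as_rotvec();print('turn to vertical',np.degrees(half))
Th=Ro.from_rotvec(half/2).as_matrix()@M
print('Tg from Tv',np.degrees(Ro.from_matrix(Tg@Tv.T).as_rotvec()),'A',A,'pre',A-.1*d)
dT=Ro.from_matrix(Tf@Tg.T).as_rotvec();print('standup',np.degrees(dT))
Tm=Ro.from_rotvec(dT/2).as_matrix()@Tg
up=np.array([0,0,.12])
C=F+.02*Tf[:,2];print('final TCP',C)
path(s['qpos'],[(np.array([.54,-.283,.17]),Th),(np.array([.54,-.283,.15]),Tv),(A-.1*d,Tg),(A,Tg),(A+up,Tg),((A+C)/2+up,Tm),(C+up,Tf),(C,Tf)])
E
```

```text
turn to vertical [-65.68447471  -4.581568   166.07084967]
Tg from Tv [  0.39997333 -19.99600013   0.        ] A [ 0.57134323 -0.28268317  0.00720615] pre [ 0.53714806 -0.28336717  0.10117541]
standup [-69.82000607  68.43738606  68.43738606]
final TCP [ 0.649      -0.16779385  0.0588596 ]
[ 1.12  0.46 -0.55  1.79 -0.36  0.96  0.94] margin 0.71
[ 0.94  0.47 -0.66  1.75  0.33  1.03  1.75] margin 0.75
[ 1.15  0.43 -0.74  2.02  0.24  0.5   1.9 ] margin 0.45
[ 0.94  0.6  -0.55  1.99  0.38  0.34  1.77] margin 0.29
[ 1.09  0.43 -0.73  1.94  0.23  0.57  1.87] margin 0.52
[ 0.46  0.56 -0.56  1.71  0.88  1.25  1.82] margin 0.72
[ 0.06  0.77 -0.43  1.68  1.35  1.69  2.21] margin 0.28
[ 0.03  0.97 -0.4   1.65  1.39  1.64  2.06] margin 0.33
```

Emit:
send_rows(moves=[{"tx": 0.4,"ty": 0.1,"tz": 0,"ax": -33,"ay": -2.3,"az": 83,"hand": 1},{"tx": 0.4,"ty": 0.1,"tz": 0,"ax": -33,"ay": -2.3,"az": 83,"hand": 1},{"tx": 0.4,"ty": 0.1,"tz": 0,"ax": -33,"ay": -2.3,"az": 83,"hand": 1},{"tx": 0.4,"ty": 0.1,"tz": 0,"ax": -33,"ay": -2.3,"az": 83,"hand": 1},{"tx": 0.4,"ty": 0.1,"tz": 0,"ax": -33,"ay": -2.3,"az": 83,"hand": 1},{"tx": 0.4,"ty": 0.1,"tz": 0,"ax": -33,"ay": -2.3,"az": 83,"hand": 1},{"tx": 0.4,"ty": 0.1,"tz": 0,"ax": -33,"ay": -2.3,"az": 83,"hand": 1},{"tx": 0.4,"ty": 0.1,"tz": 0,"ax": -33,"ay": -2.3,"az": 83,"hand": 1},{"tx": 0.4,"ty": 0.1,"tz": 0,"ax": -33,"ay": -2.3,"az": 83,"hand": 1},{"tx": 0.4,"ty": 0.1,"tz": 0,"ax": -33,"ay": -2.3,"az": 83,"hand": 1},{"tx": 0.4,"ty": 0.1,"tz": 0,"ax": -33,"ay": -2.3,"az": 83,"hand": 1}])

```text
time: 8.2
eef_pos: [0.5213, -0.2855, 0.1909]
orientation: [-2.016, -2.232, -0.788]
contact_force: [-0.4, 1.0, -0.9]
width: 0.0856
gripper_force: 0.0
```

Emit:
send_rows(moves=[{"tx": 0.4,"ty": 0.1,"tz": -0.5,"ax": -33,"ay": -2.3,"az": 83,"hand": 1},{"tx": 0.4,"ty": 0.1,"tz": -0.5,"ax": -33,"ay": -2.3,"az": 83,"hand": 1},{"tx": 0.4,"ty": 0.1,"tz": -0.5,"ax": -33,"ay": -2.3,"az": 83,"hand": 1},{"tx": 0.4,"ty": 0.1,"tz": -0.5,"ax": -33,"ay": -2.3,"az": 83,"hand": 1},{"tx": 0.4,"ty": 0.1,"tz": -0.5,"ax": -33,"ay": -2.3,"az": 83,"hand": 1},{"tx": 0.4,"ty": 0.1,"tz": -0.5,"ax": -33,"ay": -2.3,"az": 83,"hand": 1},{"tx": 0.4,"ty": 0.1,"tz": -0.5,"ax": -33,"ay": -2.3,"az": 83,"hand": 1},{"tx": 0.4,"ty": 0.1,"tz": -0.5,"ax": -33,"ay": -2.3,"az": 83,"hand": 1},{"tx": 0.4,"ty": 0.1,"tz": -0.5,"ax": -33,"ay": -2.3,"az": 83,"hand": 1},{"tx": 0.4,"ty": 0.1,"tz": -0.5,"ax": -33,"ay": -2.3,"az": 83,"hand": 1},{"tx": 0.4,"ty": 0.1,"tz": -0.5,"ax": -33,"ay": -2.3,"az": 83,"hand": 1},{"tx": 0.4,"ty": 0.1,"tz": -0.5,"ax": -33,"ay": -2.3,"az": 83,"hand": 1}])

```text
time: 9.4
eef_pos: [0.5359, -0.2804, 0.1703]
orientation: [-0.02, 3.133, -0.011]
contact_force: [0.1, 0.0, 0.9]
width: 0.0853
gripper_force: 0.0
```

```bash
cat > bowl.py <<'E'
from h import *
c=snap('wrist','w2');st();M=axes();X=wcloud(c)
f=X[(np.abs(X[...,2])<.01)];fl=np.median(f[:,2]);print('floor',fl)
m=(np.linalg.norm(X[...,:2]-[.57,-.284],axis=-1)<.065)&(X[...,2]>.008)&(X[...,2]<.1);P=X[m]*1000;P[:,2]-=fl*1000
rc=cv2.minAreaRect(P[:,:2].astype(np.float32));print(np.round(rc[0],1),np.round(rc[1],1),round(rc[2],1),'top',np.percentile(P[:,2],[90,98]),'x',np.percentile(P[:,0],[.3,99.7]))
xs=[];ys=[]
for x in range(556,604,4):
    q=P[(np.abs(P[:,0]-x)<3)&(P[:,2]>22)]
    if len(q)>10: a,b=np.percentile(q[:,1],[1,99]);xs.append(x);ys.append((a+b)/2)
k=np.polyfit(xs,ys,1);print('slope',np.degrees(np.arctan(k[0])),'y585',np.polyval(k,585))
m2=(np.linalg.norm(X[...,:2]-[.649,-.149],axis=-1)<.048)&(X[...,2]>.030)&(X[...,2]<.05);P=X[m2]*1000
(cx,cy),rad=cv2.minEnclosingCircle(P[:,:2].astype(np.float32));print('rest',cx,cy,rad,np.median(P[:,2])-fl*1000,len(P))
E
python3 bowl.py
```

```text
t 9.45 p [ 0.5357 -0.2816  0.1703] R [-0.016  3.133 -0.012] q [ 0.96  0.44 -0.67  1.75  0.32  1.05  1.75] F [ 0.1 -0.4  0.6] T [-0.04 -0.06  0.06] w 0.0854 g 0.0
closing y [-0.01   1.    -0.007] d [ 0.009 -0.007 -1.   ]
floor -0.0008958347269104594
[ 570.1 -283.8] [52.2 80. ] 87.4 top [52.65570303 53.40585372] x [529.83276438 608.00194764]
slope -2.1141892548234744 y585 -284.1849346448383
rest 649.5372924804688 -149.35403442382812 30.003673553466797 34.22808098797088 33
```

```bash
python3 - <<'E'
from kin import *
from h import need,axes
z=np.array([0,0,1.]);a=np.radians(-2.2);m=-np.array([np.cos(a),np.sin(a),0]);zg=.021
M=axes();s=r.state()
Tg=toolin(20,1,m,z);G=np.array([.5862,-.2842,.026])+zg*m;A=G+.02*Tg[:,2]
need(M,Tg);pre=A-.09*Tg[:,2];print('pre',pre,'units',(pre-s['eef_pos'])/.04,'then',.09*Tg[:,2]/.04)
E
```

```text
closing y [-0.01   1.    -0.007] d [ 0.009 -0.007 -1.   ]
turn deg [  0.1 -19.5  -2.7]
pre [ 0.54129172 -0.2824748   0.09177848] units [ 0.13856584 -0.02233249 -1.9640579 ] then [ 0.7689781  -0.02954116 -2.1143084 ]
```

Emit:
send_rows(moves=[{"tx": 0.14,"ty": -0.02,"tz": -0.8,"ax": 0,"ay": -19.5,"az": -2.7,"hand": 1},{"tx": 0.14,"ty": -0.02,"tz": -1.6,"ax": 0,"ay": -19.5,"az": -2.7,"hand": 1},{"tx": 0.14,"ty": -0.02,"tz": -1.96,"ax": 0,"ay": -19.5,"az": -2.7,"hand": 1},{"tx": 0.14,"ty": -0.02,"tz": -1.96,"ax": 0,"ay": -19.5,"az": -2.7,"hand": 1},{"tx": 0.14,"ty": -0.02,"tz": -1.96,"ax": 0,"ay": -19.5,"az": -2.7,"hand": 1},{"tx": 0.14,"ty": -0.02,"tz": -1.96,"ax": 0,"ay": -19.5,"az": -2.7,"hand": 1}])

```text
time: 10.05
eef_pos: [0.5449, -0.2847, 0.0949]
orientation: [0.055, 2.787, -0.017]
contact_force: [0.8, 0.3, 1.0]
width: 0.0858
gripper_force: 0.0
```

```bash
python3 - <<'E'
from h import *
st();M=axes();A=np.array([.572,-.2837,.0072]);print((A-r.state()['eef_pos'])/.04)
E
```

```text
t 10.05 p [ 0.5449 -0.2847  0.0949] R [ 0.055  2.787 -0.017] q [ 1.1   0.43 -0.7   2.01  0.28  0.48  1.79] F [0.8 0.3 1. ] T [0.01 0.33 0.01] w 0.0858 g 0.0
closing y [ 0.04   0.999 -0.005] d [ 0.346 -0.018 -0.938]
[ 0.67752283  0.0246175  -2.19262721]
```

Emit:
send_rows(moves=[{"tx": 0.3,"ty": -0.01,"tz": -0.82,"ax": 0,"ay": 0,"az": 0,"hand": 1},{"tx": 0.55,"ty": -0.02,"tz": -1.5,"ax": 0,"ay": 0,"az": 0,"hand": 1},{"tx": 0.7,"ty": -0.03,"tz": -1.9,"ax": 0,"ay": 0,"az": 0,"hand": 1},{"tx": 0.75,"ty": -0.03,"tz": -2.08,"ax": 0,"ay": 0,"az": 0,"hand": 1},{"tx": 0.75,"ty": -0.03,"tz": -2.08,"ax": 0,"ay": 0,"az": 0,"hand": 1},{"tx": 0.75,"ty": -0.03,"tz": -2.08,"ax": 0,"ay": 0,"az": 0,"hand": 1}])

```text
time: 10.65
eef_pos: [0.5735, -0.2853, 0.0107]
orientation: [0.055, 2.789, -0.016]
contact_force: [-0.2, 0.7, 0.1]
width: 0.0854
gripper_force: 0.0
```

```bash
python3 - <<'E'
from h import *
st();M=axes();A=np.array([.572,-.2837,.0072]);print((A-r.state()['eef_pos'])/.04)
E
```

```text
t 10.65 p [ 0.5735 -0.2853  0.0107] R [ 0.055  2.789 -0.016] q [ 0.92  0.59 -0.54  1.98  0.41  0.34  1.67] F [-0.2  0.7  0.1] T [ 0.01  0.33 -0.  ] w 0.0854 g 0.0
closing y [ 0.04   0.999 -0.004] d [ 0.345 -0.018 -0.938]
[-0.03700467  0.03943419 -0.08661846]
```

Emit:
send_rows(newtons=60, moves=[{"tx": -0.03,"ty": 0.04,"tz": -0.06,"ax": 0,"ay": 0,"az": 0,"hand": 0.7},{"tx": -0.03,"ty": 0.04,"tz": -0.06,"ax": 0,"ay": 0,"az": 0,"hand": 0.3},{"tx": -0.03,"ty": 0.04,"tz": -0.06,"ax": 0,"ay": 0,"az": 0,"hand": 0.3},{"tx": -0.03,"ty": 0.04,"tz": -0.06,"ax": 0,"ay": 0,"az": 0,"hand": 0.3},{"tx": -0.03,"ty": 0.04,"tz": -0.06,"ax": 0,"ay": 0,"az": 0,"hand": 0.3},{"tx": -0.03,"ty": 0.04,"tz": -0.06,"ax": 0,"ay": 0,"az": 0,"hand": 0.3}])

```text
time: 11.25
eef_pos: [0.5707, -0.2838, 0.0076]
orientation: [0.056, 2.79, -0.015]
contact_force: [-3.8, 1.9, 6.5]
width: 0.0508
gripper_force: 63.3
```

```bash
python3 - <<'E'
from h import *
st();M=axes()
E
```

```text
t 11.25 p [ 0.5707 -0.2838  0.0076] R [ 0.056  2.79  -0.015] q [ 0.92  0.59 -0.53  1.99  0.42  0.34  1.67] F [-3.8  1.9  6.5] T [0.18 0.56 0.03] w 0.0508 g 63.3
closing y [ 0.041  0.999 -0.004] d [ 0.343 -0.018 -0.939]
```

```bash
cat > plan.py <<'E'
from kin import *
import sys
z=np.array([0,0,1.])
def frame(m,up): return np.stack([up,np.cross(m,up),m],1)   # bowl x=up side, z=mouth
if __name__=='__main__':
    a=np.radians(-2.2);m=-np.array([np.cos(a),np.sin(a),0])
    B=frame(m,z);s=r.state();M=Ro.from_rotvec(s['orientation']).as_matrix()
    Rb=B.T@M;pb=B.T@(s['eef_pos']-np.array([.5862,-.2842,.026]));np.savez('grasp.npz',Rb=Rb,pb=pb)
    Bf=frame(z,np.array([0,1.,0]));Tf=Bf@Rb
    v=Ro.from_matrix(Tf@M.T).as_rotvec();print('turn',np.degrees(v),'half',np.degrees(v/2),np.degrees(np.linalg.norm(v)))
    O=np.array([.6495,-.1494,.0447]);C=O+Bf@pb;print('C',C,'d',Tf[:,2],'shift from now units',(C-s['eef_pos'])/.04,'pb',pb)
    Tm=Ro.from_rotvec(v/2).as_matrix()@M;up=np.array([0,0,.13]);x=s['eef_pos']
    path(s['qpos'],[(x+up,M),((x+C)/2+up,Tm),(C+up*.7,Tf),(C,Tf)])
E
python3 plan.py
```

```text
turn [-68.22775874  70.8991315   70.8991315 ] half [-34.11387937  35.44956575  35.44956575] 121.27819572789592
C [ 0.64971439 -0.16780849  0.06017401] d [ 0.00440434 -0.93911217 -0.34358249] shift from now units [1.97463068 2.90029317 1.31456261] pb [-0.01840849 -0.00021439  0.01547401]
[ 1.09  0.4  -0.73  1.95  0.24  0.57  1.79] margin 0.52
[ 0.47  0.55 -0.58  1.7   0.88  1.27  1.79] margin 0.7
[ 0.06  0.82 -0.44  1.68  1.37  1.68  2.17] margin 0.29
[ 0.04  0.97 -0.41  1.65  1.4   1.65  2.06] margin 0.32
```

Emit:
send_rows(moves=[{"tx": 0,"ty": 0,"tz": 0.6,"ax": 0,"ay": 0,"az": 0,"hand": 0.3},{"tx": 0,"ty": 0,"tz": 1.6,"ax": 0,"ay": 0,"az": 0,"hand": 0.3},{"tx": 0,"ty": 0,"tz": 2.6,"ax": 0,"ay": 0,"az": 0,"hand": 0.3},{"tx": 0.1,"ty": 0.2,"tz": 3.3,"ax": -4,"ay": 4,"az": 4,"hand": 0.3},{"tx": 0.3,"ty": 0.4,"tz": 3.5,"ax": -8,"ay": 8,"az": 8,"hand": 0.3},{"tx": 0.4,"ty": 0.6,"tz": 3.5,"ax": -12,"ay": 12.5,"az": 12.5,"hand": 0.3},{"tx": 0.5,"ty": 0.8,"tz": 3.5,"ax": -16,"ay": 16.5,"az": 16.5,"hand": 0.3},{"tx": 0.6,"ty": 1,"tz": 3.5,"ax": -20,"ay": 21,"az": 21,"hand": 0.3},{"tx": 0.8,"ty": 1.2,"tz": 3.5,"ax": -25,"ay": 26,"az": 26,"hand": 0.3},{"tx": 0.9,"ty": 1.4,"tz": 3.5,"ax": -29,"ay": 30,"az": 30,"hand": 0.3},{"tx": 1,"ty": 1.45,"tz": 3.5,"ax": -33,"ay": 34,"az": 34,"hand": 0.3},{"tx": 1,"ty": 1.45,"tz": 3.5,"ax": -34.1,"ay": 35.4,"az": 35.4,"hand": 0.3}])

```text
time: 12.45
eef_pos: [0.6114, -0.2208, 0.1446]
orientation: [0.951, -2.625, 0.687]
contact_force: [0.7, 0.4, -1.6]
width: 0.0507
gripper_force: 63.2
```

```bash
cat > plan2.py <<'E'
from plan import *
from h import st
g=np.load('grasp.npz');Rb,pb=g['Rb'],g['pb'];s=r.state();M=Ro.from_rotvec(s['orientation']).as_matrix()
st()
Bn=M@Rb.T;print('bowl z now',np.round(Bn[:,2],3),'origin',np.round(s['eef_pos']-Bn@pb,4))
Bf=frame(z,np.array([0,1.,0]));Tf=Bf@Rb;v=Ro.from_matrix(Tf@M.T).as_rotvec();print('turn',np.degrees(v))
O=np.array([.6495,-.1494,.0447]);C=O+Bf@pb;print('shift units',(C-s['eef_pos'])/.04)
E
python3 plan2.py
```

```text
t 12.45 p [ 0.6114 -0.2208  0.1446] R [ 0.951 -2.625  0.687] q [ 0.46  0.58 -0.57  1.7   0.89  1.26  1.78] F [ 0.7  0.4 -1.6] T [ 0.8  -0.1   0.02] w 0.0507 g 63.2
bowl z now [-0.673 -0.323  0.665] origin [ 0.628  -0.2034  0.1465]
turn [-34.36981031  35.1281761   35.23528844]
shift units [ 0.95707729  1.32359016 -2.11162713]
```

Emit:
send_rows(moves=[{"tx": 0.1,"ty": 0.1,"tz": 0,"ax": -4,"ay": 4,"az": 4,"hand": 0.3},{"tx": 0.2,"ty": 0.3,"tz": 0,"ax": -8,"ay": 8,"az": 8,"hand": 0.3},{"tx": 0.3,"ty": 0.5,"tz": 0,"ax": -12,"ay": 12.5,"az": 12.5,"hand": 0.3},{"tx": 0.4,"ty": 0.7,"tz": 0,"ax": -16,"ay": 16.5,"az": 16.5,"hand": 0.3},{"tx": 0.5,"ty": 0.8,"tz": 0,"ax": -20,"ay": 21,"az": 21,"hand": 0.3},{"tx": 0.6,"ty": 0.9,"tz": -0.1,"ax": -25,"ay": 26,"az": 26,"hand": 0.3},{"tx": 0.8,"ty": 1.1,"tz": -0.2,"ax": -29,"ay": 30,"az": 30,"hand": 0.3},{"tx": 0.9,"ty": 1.25,"tz": -0.4,"ax": -33,"ay": 34,"az": 34,"hand": 0.3},{"tx": 0.95,"ty": 1.33,"tz": -0.6,"ax": -34.4,"ay": 35.1,"az": 35.2,"hand": 0.3},{"tx": 0.95,"ty": 1.33,"tz": -0.6,"ax": -34.4,"ay": 35.1,"az": 35.2,"hand": 0.3},{"tx": 0.95,"ty": 1.33,"tz": -0.6,"ax": -34.4,"ay": 35.1,"az": 35.2,"hand": 0.3},{"tx": 0.95,"ty": 1.33,"tz": -0.6,"ax": -34.4,"ay": 35.1,"az": 35.2,"hand": 0.3}])

```text
time: 13.65
eef_pos: [0.6491, -0.1739, 0.1243]
orientation: [1.454, -1.471, 1.036]
contact_force: [0.2, -0.4, -1.9]
width: 0.051
gripper_force: 63.3
```

```bash
python3 plan2.py; python3 - <<'E'
from h import *
w=snap('wrist','w3');t=snap('top');s=snap('scene')
sm=np.hstack([w['img'][60:330,100:420],cv2.resize(s['img'][150:210,235:305],(320,274))[:270]]);cv2.imwrite('pics/c3.png',sm)
for nm,c,X in(('wrist',w,wcloud(w)),('top',t,cloud(t)),('scene',s,cloud(s))):
    m=(np.linalg.norm(X[...,:2]-[.6495,-.1494],axis=-1)<.04)&(X[...,2]>.155)&(X[...,2]<.170);P=X[m]*1000
    if len(P)>5:
        (a,b),rad=cv2.minEnclosingCircle(P[:,:2].astype(np.float32));print(nm,len(P),'rim',a,b,rad,'z',np.percentile(P[:,2],[5,50,95]))
    m=(np.linalg.norm(X[...,:2]-[.6495,-.1494],axis=-1)<.042)&(X[...,2]>.030)&(X[...,2]<.038);P=X[m]*1000
    if len(P)>5:
        (a,b),rad=cv2.minEnclosingCircle(P[:,:2].astype(np.float32));print(nm,len(P),'rest',a,b,rad,np.median(P[:,2]))
E
```

```text
t 13.65 p [ 0.6491 -0.1739  0.1243] R [ 1.454 -1.471  1.036] q [ 0.06  0.86 -0.42  1.67  1.38  1.67  2.13] F [ 0.2 -0.4 -1.9] T [ 1.28 -0.03  0.01] w 0.0510 g 63.3
bowl z now [-0.012  0.003  1.   ] origin [ 0.6492 -0.1555  0.1087]
turn [0.18626864 0.68390284 0.30697278]
shift units [ 0.01566556  0.15248055 -1.60227191]
wrist 5934 rim 649.7902221679688 -140.6974334716797 34.953433990478516 z [155.53720139 158.41404833 163.53070253]
top 171 rim 649.6177368164062 -145.05477905273438 36.37656784057617 z [155.12929712 158.19776863 164.34863552]
top 29 rest 647.4586791992188 -149.38717651367188 29.328500747680664 32.17602230613595
scene 55 rest 649.3089599609375 -149.19142150878906 31.357154846191406 33.73073796735045
```

View pics/c3.png

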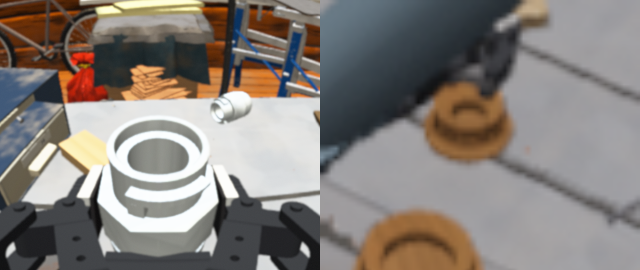

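```bash
cat > rim.py <<'E'
from h import *
import subprocess
def rim(c0,zexp,save=None,take=True):
    w=snap('wrist',save) if take else load('wrist');X=wcloud(w)
    m=(np.linalg.norm(X[...,:2]-c0,axis=-1)<.026)&(np.abs(X[...,2]-zexp)<.004);P=X[m]
    A=np.c_[P[:,:2]-c0,np.ones(len(P))];k=None;ok=np.ones(len(P),bool)
    for _ in range(4):
        k=np.linalg.lstsq(A[ok],P[ok,2],rcond=None)[0];ok=np.abs(A@k-P[:,2])<.0012
    Q=P[ok];d=Q[:,:2]
    # circle: outer edge points (r 20.5) & inner (17.5): robust mean via angular bins of outer radius
    c=np.array(c0,float)
    for _ in range(10):
        a=np.arctan2(*(d-c).T[::-1]);rr=np.linalg.norm(d-c,axis=1);b=((a+np.pi)/(2*np.pi)*24).astype(int)%24
        e=[];w8=[]
        for i in range(24):
            if (b==i).sum()>4: e.append(np.median(rr[b==i])-.019);w8.append((i+.5)/24*2*np.pi-np.pi)
        e=np.array(e);w8=np.array(w8);g=np.linalg.lstsq(np.c_[np.cos(w8),np.sin(w8),np.ones(len(e))],e,rcond=None)[0];c=c+g[:2]
    print('rim n',ok.sum(),'bins',len(e),'centre',np.round(c*1000,1),'z %.4f'%(k[2]+k[:2]@(c-c0)),'normal tilt deg x,y',np.round(np.degrees(-k[:2]),2),'r0',round(19+g[2]*1000,2))
    return c
E
python3 - <<'E'
from rim import *
exec(open('plan2.py').read())
rim(np.array([.6492,-.1515]),.1655)
E
```

```text
t 13.80 p [ 0.6491 -0.1733  0.1241] R [ 1.456 -1.471  1.036] q [ 0.06  0.86 -0.42  1.67  1.38  1.67  2.13] F [ 0.  -0.2 -1.4] T [ 1.33 -0.03 -0.  ] w 0.0510 g 63.3
bowl z now [-0.011  0.003  1.   ] origin [ 0.6491 -0.1549  0.1086]
turn [0.16828731 0.65694427 0.24521577]
shift units [ 0.01564949  0.1371586  -1.59901946]
rim n 1680 bins 24 centre [ 647.8 -153.7] z 0.1628 normal tilt deg x,y [-0.86 -0.18] r0 18.82
```

The left half shows the bowl held upright, mouth up at (158,155), with a flange and its entry edge visible. The right half shows the small rest under the gripper. The rim fit gives the pose error, so I'll correct it and lower.

Emit:
send_rows(moves=[{"tx": 0.03,"ty": 0.1,"tz": -0.3,"ax": 0,"ay": 0.8,"az": 0,"hand": 0.3},{"tx": 0.03,"ty": 0.1,"tz": -0.7,"ax": 0,"ay": 0.8,"az": 0,"hand": 0.3},{"tx": 0.03,"ty": 0.1,"tz": -1.1,"ax": 0,"ay": 0.8,"az": 0,"hand": 0.3},{"tx": 0.03,"ty": 0.1,"tz": -1.35,"ax": 0,"ay": 0.8,"az": 0,"hand": 0.3},{"tx": 0.03,"ty": 0.1,"tz": -1.4,"ax": 0,"ay": 0.8,"az": 0,"hand": 0.3},{"tx": 0.03,"ty": 0.1,"tz": -1.4,"ax": 0,"ay": 0.8,"az": 0,"hand": 0.3},{"tx": 0.03,"ty": 0.1,"tz": -1.4,"ax": 0,"ay": 0.8,"az": 0,"hand": 0.3}])

```text
time: 14.55
eef_pos: [0.6496, -0.1682, 0.0664]
orientation: [1.463, -1.458, 1.021]
contact_force: [0.7, -0.1, -1.2]
width: 0.0508
gripper_force: 63.4
```

```bash
python3 - <<'E'
from rim import *
exec(open('plan2.py').read())
rim(np.array([.6495,-.1500]),.1075)
E
```

```text
t 14.55 p [ 0.6496 -0.1682  0.0664] R [ 1.463 -1.458  1.021] q [ 0.04  0.96 -0.41  1.64  1.39  1.65  2.08] F [ 0.7 -0.1 -1.2] T [ 1.25 -0.01  0.  ] w 0.0508 g 63.4
bowl z now [0.006 0.002 1.   ] origin [ 0.6493 -0.1498  0.0509]
turn [ 0.13837842 -0.34061586  0.15029117]
shift units [ 0.00374174  0.00949522 -0.15489476]
rim n 1719 bins 24 centre [ 649.  -148.5] z 0.1050 normal tilt deg x,y [-0.01 -0.13] r0 18.79
```

Emit:
send_rows(moves=[{"tx": 0.01,"ty": -0.01,"tz": -0.03,"ax": 0,"ay": 0,"az": 0,"hand": 0.3},{"tx": 0.01,"ty": -0.01,"tz": -0.06,"ax": 0,"ay": 0,"az": 0,"hand": 0.3},{"tx": 0.01,"ty": -0.01,"tz": -0.08,"ax": 0,"ay": 0,"az": 0,"hand": 0.3},{"tx": 0.01,"ty": -0.01,"tz": -0.08,"ax": 0,"ay": 0,"az": 0,"hand": 0.3}])

```text
time: 15.0
eef_pos: [0.6507, -0.1684, 0.0645]
orientation: [1.462, -1.457, 1.025]
contact_force: [-0.3, 2.2, 2.7]
width: 0.0508
gripper_force: 63.5
```

```bash
python3 - <<'E'
from rim import *
exec(open('plan2.py').read())
rim(np.array([.6495,-.1490]),.1025)
E
```

```text
t 15.00 p [ 0.6507 -0.1684  0.0645] R [ 1.462 -1.457  1.025] q [ 0.04  0.96 -0.4   1.64  1.4   1.65  2.08] F [-0.3  2.2  2.7] T [ 0.68  0.04 -0.04] w 0.0508 g 63.5
bowl z now [0.004 0.004 1.   ] origin [ 0.6504 -0.1501  0.049 ]
turn [ 0.24759888 -0.24277516  0.11070261]
shift units [-0.02347735  0.01594099 -0.10898662]
rim n 1779 bins 24 centre [ 649.9 -148.6] z 0.1029 normal tilt deg x,y [-0.04 -0.37] r0 18.82
```

Emit:
send_rows(moves=[{"tx": 0,"ty": 0.02,"tz": -0.02,"ax": 0,"ay": 0,"az": 0,"hand": 0.3},{"tx": 0,"ty": 0.03,"tz": -0.04,"ax": 0,"ay": 0,"az": 0,"hand": 0.3},{"tx": 0,"ty": 0.03,"tz": -0.04,"ax": 0,"ay": 0,"az": 0,"hand": 0.3}])

```text
time: 15.35
eef_pos: [0.6509, -0.1676, 0.0637]
orientation: [1.46, -1.457, 1.026]
contact_force: [-1.1, 0.8, 5.1]
width: 0.0512
gripper_force: 63.7
```

```bash
python3 - <<'E'
from rim import *
exec(open('plan2.py').read())
rim(np.array([.6495,-.1490]),.1025)
E
```

```text
t 15.35 p [ 0.6509 -0.1676  0.0637] R [ 1.46  -1.457  1.026] q [ 0.03  0.96 -0.4   1.64  1.4   1.66  2.08] F [-1.1  0.8  5.1] T [0.01 0.05 0.04] w 0.0512 g 63.7
bowl z now [0.004 0.006 1.   ] origin [ 0.6506 -0.1493  0.0481]
turn [ 0.36058687 -0.20125049  0.13204246]
shift units [-0.02894578 -0.00460414 -0.08887897]
rim n 1747 bins 24 centre [ 650.1 -147.8] z 0.1023 normal tilt deg x,y [-0.13  0.09] r0 18.81
```

Emit:
send_rows(moves=[{"tx": 0,"ty": 0,"tz": 0,"ax": 0,"ay": 0,"az": 0,"hand": 0.62},{"tx": 0,"ty": 0,"tz": 0,"ax": 0,"ay": 0,"az": 0,"hand": 0.7},{"tx": 0,"ty": 0,"tz": 0,"ax": 0,"ay": 0,"az": 0,"hand": 0.85},{"tx": 0,"ty": 0,"tz": 0,"ax": 0,"ay": 0,"az": 0,"hand": 0.95},{"tx": 0,"ty": 0,"tz": 0,"ax": 0,"ay": 0,"az": 0,"hand": 0.95}])

```text
time: 15.9
eef_pos: [0.65, -0.1674, 0.0615]
orientation: [1.463, -1.457, 1.022]
contact_force: [-0.2, -0.2, -0.1]
width: 0.0813
gripper_force: 0.0
```

```bash
python3 - <<'E'
from rim import *
st();rim(np.array([.6495,-.1490]),.1025,'w4')
E
```

```text
t 15.90 p [ 0.65   -0.1674  0.0615] R [ 1.463 -1.457  1.022] q [ 0.04  0.97 -0.4   1.64  1.4   1.65  2.08] F [-0.2 -0.2 -0.1] T [0.96 0.01 0.01] w 0.0813 g 0.0
rim n 1769 bins 24 centre [ 650.2 -147.7] z 0.1022 normal tilt deg x,y [-0.24 -0.08] r0 18.81
```

The bowl stands free, rim at z 102–103 mm with a tilt of about 0.2°. I'm backing out along the fingers and then going to the disc.

Emit:
send_rows(moves=[{"tx": 0,"ty": 0.5,"tz": 0.18,"ax": 0,"ay": 0,"az": 0,"hand": 1},{"tx": 0,"ty": 1.4,"tz": 0.5,"ax": 0,"ay": 0,"az": 0,"hand": 1},{"tx": 0,"ty": 2.4,"tz": 1.1,"ax": 0,"ay": 0,"az": 0,"hand": 1},{"tx": 0,"ty": 2.7,"tz": 2,"ax": 0,"ay": 0,"az": 0,"hand": 1},{"tx": -0.5,"ty": 2.7,"tz": 2.9,"ax": 0,"ay": 0,"az": 0,"hand": 1},{"tx": -1,"ty": 2.7,"tz": 3.5,"ax": 0,"ay": 0,"az": 0,"hand": 1}])

```text
time: 16.55
eef_pos: [0.6108, -0.0556, 0.2049]
orientation: [1.466, -1.46, 1.027]
contact_force: [0.6, -0.4, 0.3]
width: 0.0854
gripper_force: 0.0
```

```bash
python3 - <<'E'
from kin import *
from h import st,axes,need,snap,cloud
import cv2
st();M=axes();s=r.state()
for az in(60,75,90):
    a=np.radians(az);y=np.array([np.cos(a),np.sin(a),0]);d=np.array([0,0,-1.]);T=np.stack([np.cross(y,d),y,d],1)
    need(M,T)
    v=Ro.from_matrix(T@M.T).as_rotvec();Th=Ro.from_rotvec(v/2).as_matrix()@M
    x=np.array([.434,-.095,.16]);path(s['qpos'],[((s['eef_pos']+x)/2,Th),(x,T)])
c=snap('top');X=cloud(c)
m=(np.linalg.norm(X[...,:2]-[.65,-.149],axis=-1)<.03)&(X[...,2]>.06);P=X[m];print('bowl top cam',len(P),P.mean(0) if len(P) else '')
print('units',(x-s['eef_pos'])/.04)
E
```

```text
t 16.55 p [ 0.6108 -0.0556  0.2049] R [ 1.466 -1.46   1.027] q [-0.06  0.75 -0.52  1.68  1.24  1.84  2.15] F [ 0.6 -0.4  0.3] T [ 0.98 -0.01  0.06] w 0.0854 g 0.0
closing y [-1.    -0.005 -0.001] d [ 0.005 -0.939 -0.343]
turn deg [  41.6  -71.5 -102.6]
[ 0.19  0.56 -0.53  1.7   0.66  1.6   1.42] margin 0.37
[ 0.56  0.1  -0.46  2.13  0.06  0.92  1.12] margin 0.37
turn deg [ 48.6 -62.9 -90.3]
[ 0.21  0.53 -0.56  1.73  0.69  1.56  1.54] margin 0.41
[ 0.61  0.11 -0.51  2.13  0.07  0.92  1.37] margin 0.37
turn deg [ 54.5 -54.1 -77.8]
[ 0.23  0.51 -0.59  1.77  0.71  1.52  1.65] margin 0.45
[ 0.66  0.11 -0.56  2.13  0.07  0.92  1.63] margin 0.37
bowl top cam 271 [ 0.64521512 -0.14834875  0.08975283]
units [-4.42121284 -0.98612321 -1.12228113]
```

Emit:
send_rows(moves=[{"tx": -1,"ty": -0.2,"tz": 0,"ax": 24.3,"ay": -31.5,"az": -45.2,"hand": 1},{"tx": -2.2,"ty": -0.5,"tz": 0,"ax": 24.3,"ay": -31.5,"az": -45.2,"hand": 1},{"tx": -2.2,"ty": -0.5,"tz": 0,"ax": 24.3,"ay": -31.5,"az": -45.2,"hand": 1},{"tx": -2.2,"ty": -0.5,"tz": 0,"ax": 24.3,"ay": -31.5,"az": -45.2,"hand": 1},{"tx": -2.2,"ty": -0.5,"tz": 0,"ax": 24.3,"ay": -31.5,"az": -45.2,"hand": 1},{"tx": -2.2,"ty": -0.5,"tz": 0,"ax": 24.3,"ay": -31.5,"az": -45.2,"hand": 1},{"tx": -2.2,"ty": -0.5,"tz": 0,"ax": 24.3,"ay": -31.5,"az": -45.2,"hand": 1},{"tx": -2.2,"ty": -0.5,"tz": 0,"ax": 24.3,"ay": -31.5,"az": -45.2,"hand": 1}])

```text
time: 17.4
eef_pos: [0.5236, -0.0814, 0.2046]
orientation: [0.707, -2.493, 0.642]
contact_force: [0.1, -0.5, 0.3]
width: 0.0855
gripper_force: 0.0
```

Emit:
send_rows(moves=[{"tx": -1,"ty": -0.3,"tz": -0.2,"ax": 24.3,"ay": -31.5,"az": -45.2,"hand": 1},{"tx": -2.2,"ty": -0.5,"tz": -0.8,"ax": 24.3,"ay": -31.5,"az": -45.2,"hand": 1},{"tx": -2.2,"ty": -0.5,"tz": -0.8,"ax": 24.3,"ay": -31.5,"az": -45.2,"hand": 1},{"tx": -2.2,"ty": -0.5,"tz": -0.8,"ax": 24.3,"ay": -31.5,"az": -45.2,"hand": 1},{"tx": -2.2,"ty": -0.5,"tz": -0.8,"ax": 24.3,"ay": -31.5,"az": -45.2,"hand": 1},{"tx": -2.2,"ty": -0.5,"tz": -0.8,"ax": 24.3,"ay": -31.5,"az": -45.2,"hand": 1},{"tx": -2.2,"ty": -0.5,"tz": -0.8,"ax": 24.3,"ay": -31.5,"az": -45.2,"hand": 1},{"tx": -2.2,"ty": -0.5,"tz": -0.8,"ax": 24.3,"ay": -31.5,"az": -45.2,"hand": 1},{"tx": -2.2,"ty": -0.5,"tz": -0.8,"ax": 24.3,"ay": -31.5,"az": -45.2,"hand": 1}])

```text
time: 18.3
eef_pos: [0.4335, -0.0982, 0.1695]
orientation: [-0.399, -3.112, -0.005]
contact_force: [1.0, -0.4, 0.1]
width: 0.0855
gripper_force: 0.0
```

```bash
cat > disc.py <<'E'
from h import *
c=snap('wrist','w5');st();M=axes();X=wcloud(c)
f=X[(np.abs(X[...,2])<.008)];fl=np.median(f[:,2])
hsv=cv2.cvtColor(c['img'],cv2.COLOR_BGR2HSV)
m=(hsv[...,0]>17)&(hsv[...,0]<32)&(hsv[...,1]>120)&(hsv[...,2]>90)&(np.linalg.norm(X[...,:2]-[.434,-.095],axis=-1)<.03)
P=X[m]*1000;P[:,2]-=fl*1000;print('n',len(P),'floor',fl)
for a,b in((3,9),(19,26)):
    Q=P[(P[:,2]>a)&(P[:,2]<b)]
    if len(Q)>5: (x,y),rad=cv2.minEnclosingCircle(Q[:,:2].astype(np.float32));print(a,b,len(Q),'c',round(x,1),round(y,1),'r',round(rad,1),'z',np.percentile(Q[:,2],[10,50,90]))
v,u=np.where(m)
for z in(.006,):
    pts=np.array([onz(c,uu,vv,z,True)[:2] for uu,vv in zip(u,v)])*1000;(x,y),rad=cv2.minEnclosingCircle(pts.astype(np.float32));print('ray on z6',x,y,rad)
E
python3 disc.py
```

```text
t 18.35 p [ 0.4343 -0.0977  0.1697] R [-0.398 -3.113 -0.006] q [ 0.65  0.1  -0.54  2.11  0.06  0.95  1.4 ] F [ 0.2 -0.1 -0.7] T [-0.01 -0.01  0.03] w 0.0855 g 0.0
closing y [0.252 0.968 0.004] d [-0.003  0.004 -1.   ]
n 643 floor -0.0010432225171131755
3 9 454 c 433.0 -95.3 r 15.3 z [6.30943209 7.18765803 8.0970232 ]
19 26 159 c 433.5 -95.5 r 7.1 z [21.90837488 23.04662356 23.83925427]
ray on z6 432.943115234375 -95.219482421875 15.347132682800293
```

Emit:
send_rows(moves=[{"tx": -0.03,"ty": 0.05,"tz": -1.2,"ax": 0,"ay": 0,"az": 0,"hand": 0.5},{"tx": -0.03,"ty": 0.05,"tz": -2.4,"ax": 0,"ay": 0,"az": 0,"hand": 0.5},{"tx": -0.03,"ty": 0.05,"tz": -3.3,"ax": 0,"ay": 0,"az": 0,"hand": 0.5},{"tx": -0.03,"ty": 0.05,"tz": -3.55,"ax": 0,"ay": 0,"az": 0,"hand": 0.5},{"tx": -0.03,"ty": 0.05,"tz": -3.55,"ax": 0,"ay": 0,"az": 0,"hand": 0.5},{"tx": -0.03,"ty": 0.05,"tz": -3.55,"ax": 0,"ay": 0,"az": 0,"hand": 0.5}])

```text
time: 18.95
eef_pos: [0.435, -0.0966, 0.029]
orientation: [0.404, 3.114, 0.008]
contact_force: [0.3, 0.3, 0.3]
width: 0.0425
gripper_force: 0.0
```

```bash
python3 -c "
from h import *
st();print((np.array([.4333,-.0954,.0095])-r.state()['eef_pos'])/.04)"
```

```text
t 18.95 p [ 0.435  -0.0966  0.029 ] R [0.404 3.114 0.008] q [ 0.57  0.36 -0.48  2.19  0.26  0.64  1.21] F [0.3 0.3 0.3] T [-0.   -0.01  0.02] w 0.0425 g 0.0
[-0.04215459  0.03068753 -0.48843105]
```

Emit:
send_rows(newtons=30, moves=[{"tx": -0.04,"ty": 0.03,"tz": -0.3,"ax": 0,"ay": 0,"az": 0,"hand": 0.5},{"tx": -0.04,"ty": 0.03,"tz": -0.49,"ax": 0,"ay": 0,"az": 0,"hand": 0.5},{"tx": -0.04,"ty": 0.03,"tz": -0.49,"ax": 0,"ay": 0,"az": 0,"hand": 0.5},{"tx": -0.04,"ty": 0.03,"tz": -0.49,"ax": 0,"ay": 0,"az": 0,"hand": 0.25},{"tx": -0.04,"ty": 0.03,"tz": -0.49,"ax": 0,"ay": 0,"az": 0,"hand": 0.05},{"tx": -0.04,"ty": 0.03,"tz": -0.49,"ax": 0,"ay": 0,"az": 0,"hand": 0.05},{"tx": -0.04,"ty": 0.03,"tz": -0.49,"ax": 0,"ay": 0,"az": 0,"hand": 0.05},{"tx": -0.04,"ty": 0.03,"tz": -0.49,"ax": 0,"ay": 0,"az": 0,"hand": 0.05}])

```text
time: 19.75
eef_pos: [0.4318, -0.0964, 0.0087]
orientation: [-0.409, -3.114, -0.007]
contact_force: [-1.0, -0.3, 3.2]
width: 0.0126
gripper_force: 29.4
```

```bash
python3 - <<'E'
from h import *
st();s=r.state();C=np.array([.6498,-.1485,.0957+.0095+.02]);print((C-s['eef_pos'])/.04)
from kin import path
M=axes();x=s['eef_pos'];path(s['qpos'],[(x+[0,0,.15],M),(C+[0,0,.06],M),(C,M)])
E
```

```text
t 19.75 p [ 0.4318 -0.0964  0.0087] R [-0.409 -3.114 -0.007] q [ 0.55  0.4  -0.46  2.21  0.3   0.6   1.18] F [-1.  -0.3  3.2] T [-0.07  0.17  0.03] w 0.0126 g 29.4
[ 5.44955872 -1.30358168  2.91227179]
closing y [0.258 0.966 0.004] d [ 0.     0.005 -1.   ]
[ 0.65  0.11 -0.54  2.13  0.07  0.92  1.38] margin 0.37
[ 0.51  0.5  -0.47  1.58  0.24  1.12  1.3 ] margin 0.85
[ 0.5   0.56 -0.45  1.62  0.27  1.02  1.28] margin 0.88
```

Emit:
send_rows(moves=[{"tx": 0,"ty": 0,"tz": 0.5,"ax": 0,"ay": 0,"az": 0,"hand": 0.05},{"tx": 0,"ty": 0,"tz": 1.6,"ax": 0,"ay": 0,"az": 0,"hand": 0.05},{"tx": 0.3,"ty": 0,"tz": 2.8,"ax": 0,"ay": 0,"az": 0,"hand": 0.05},{"tx": 1,"ty": -0.2,"tz": 3.7,"ax": 0,"ay": 0,"az": 0,"hand": 0.05},{"tx": 2.1,"ty": -0.5,"tz": 3.8,"ax": 0,"ay": 0,"az": 0,"hand": 0.05},{"tx": 3.2,"ty": -0.8,"tz": 3.8,"ax": 0,"ay": 0,"az": 0,"hand": 0.05},{"tx": 4.3,"ty": -1.05,"tz": 3.8,"ax": 0,"ay": 0,"az": 0,"hand": 0.05},{"tx": 5.1,"ty": -1.25,"tz": 3.8,"ax": 0,"ay": 0,"az": 0,"hand": 0.05},{"tx": 5.42,"ty": -1.3,"tz": 3.8,"ax": 0,"ay": 0,"az": 0,"hand": 0.05},{"tx": 5.42,"ty": -1.3,"tz": 3.8,"ax": 0,"ay": 0,"az": 0,"hand": 0.05},{"tx": 5.42,"ty": -1.3,"tz": 3.8,"ax": 0,"ay": 0,"az": 0,"hand": 0.05}])

```text
time: 20.85
eef_pos: [0.6472, -0.1477, 0.1594]
orientation: [-0.407, -3.112, -0.008]
contact_force: [0.3, -0.2, -0.9]
width: 0.0122
gripper_force: 29.3
```

```bash
cat > over.py <<'E'
from rim import *
st();M=axes()
c=rim(np.array([.650,-.1480]),.1022,'w6')
w=load('wrist');X=wcloud(w);hsv=cv2.cvtColor(w['img'],cv2.COLOR_BGR2HSV)
m=(hsv[...,0]>17)&(hsv[...,0]<32)&(hsv[...,1]>120)&(hsv[...,2]>60)&(np.linalg.norm(X[...,:2]-r.state()['eef_pos'][:2],axis=-1)<.03)&(X[...,2]>.1)
P=X[m]*1000;print(len(P),'z',np.percentile(P[:,2],[2,50,98]) if len(P) else '')
Q=P[P[:,2]<np.percentile(P[:,2],50)]
(x,y),rad=cv2.minEnclosingCircle(P[:,:2].astype(np.float32));print('disc',x,y,rad)
cv2.imwrite('pics/c6.png',cv2.resize(w['img'][110:330,140:380],(600,550)))
E
python3 over.py
```

```text
t 20.85 p [ 0.6472 -0.1477  0.1594] R [-0.407 -3.112 -0.008] q [ 0.53  0.53 -0.48  1.6   0.26  1.08  1.29] F [ 0.3 -0.2 -0.9] T [-0.01  0.02 -0.01] w 0.0122 g 29.3
closing y [0.257 0.966 0.005] d [-0.003  0.006 -1.   ]
rim n 416 bins 16 centre [ 650.1 -148.7] z 0.1026 normal tilt deg x,y [-0.1   0.41] r0 19.04
1463 z [153.93587817 165.40010101 173.90822675]
disc 648.6420288085938 -147.82240295410156 15.826894760131836
```

View pics/c6.png

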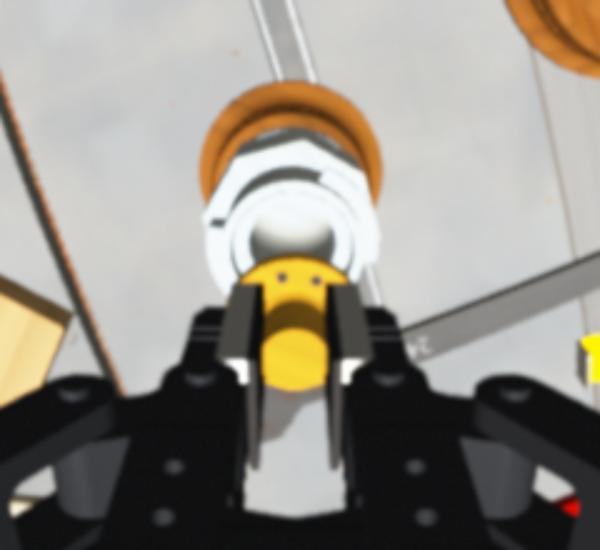

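The view shows the disc held level at (300,300), just short of the mouth at (292,235), with the bowl sitting in the small rest. The offset is about (+1.5, −0.7) mm.

Emit:
send_rows(moves=[{"tx": 0.035,"ty": -0.02,"tz": -0.4,"ax": 0,"ay": 0,"az": 0,"hand": 0.05},{"tx": 0.035,"ty": -0.02,"tz": -0.9,"ax": 0,"ay": 0,"az": 0,"hand": 0.05},{"tx": 0.035,"ty": -0.02,"tz": -1.1,"ax": 0,"ay": 0,"az": 0,"hand": 0.05},{"tx": 0.035,"ty": -0.02,"tz": -1.1,"ax": 0,"ay": 0,"az": 0,"hand": 0.05},{"tx": 0.035,"ty": -0.02,"tz": -1.1,"ax": 0,"ay": 0,"az": 0,"hand": 0.05}])

```text
time: 21.4
eef_pos: [0.6494, -0.1489, 0.1163]
orientation: [-0.408, -3.113, -0.008]
contact_force: [0.1, -0.1, -0.3]
width: 0.0123
gripper_force: 29.3
```

```bash
python3 over.py
```

```text
t 21.40 p [ 0.6494 -0.1489  0.1163] R [-0.408 -3.113 -0.008] q [ 0.52  0.58 -0.47  1.62  0.29  1.01  1.27] F [ 0.1 -0.1 -0.3] T [-0.06 -0.02 -0.03] w 0.0123 g 29.3
closing y [0.258 0.966 0.005] d [-0.001  0.005 -1.   ]
rim n 533 bins 13 centre [ 649.8 -148.7] z 0.1025 normal tilt deg x,y [0.28 0.45] r0 18.87
1424 z [111.96238178 122.87949193 130.72655186]
disc 650.501953125 -148.80311584472656 15.571253776550293
```

Emit:
send_rows(moves=[{"tx": -0.015,"ty": 0,"tz": -0.08,"ax": 0,"ay": 0,"az": 0,"hand": 0.05},{"tx": -0.015,"ty": 0,"tz": -0.16,"ax": 0,"ay": 0,"az": 0,"hand": 0.05},{"tx": -0.015,"ty": 0,"tz": -0.22,"ax": 0,"ay": 0,"az": 0,"hand": 0.05},{"tx": -0.015,"ty": 0,"tz": -0.27,"ax": 0,"ay": 0,"az": 0,"hand": 0.05},{"tx": -0.015,"ty": 0,"tz": -0.27,"ax": 0,"ay": 0,"az": 0,"hand": 0.05}])

```text
time: 21.95
eef_pos: [0.6487, -0.149, 0.105]
orientation: [-0.408, -3.113, -0.008]
contact_force: [0.4, -1.0, 0.1]
width: 0.0126
gripper_force: 29.3
```

```bash
python3 over.py
```

```text
t 21.95 p [ 0.6487 -0.149   0.105 ] R [-0.408 -3.113 -0.008] q [ 0.51  0.59 -0.46  1.63  0.29  1.    1.26] F [ 0.4 -1.   0.1] T [ 0.04  0.01 -0.01] w 0.0126 g 29.3
closing y [0.258 0.966 0.005] d [-0.001  0.005 -1.   ]
rim n 1126 bins 14 centre [ 651.3 -148.9] z 0.1024 normal tilt deg x,y [-0.13  0.47] r0 17.47
1426 z [100.79752415 111.66220405 119.53958319]
disc 650.8195190429688 -149.09866333007812 16.606552124023438
```

Emit:
send_rows(moves=[{"tx": -0.015,"ty": 0,"tz": -0.01,"ax": 0,"ay": 0,"az": 0,"hand": 0.05},{"tx": -0.015,"ty": 0,"tz": -0.01,"ax": 0,"ay": 0,"az": 0,"hand": 0.22},{"tx": -0.015,"ty": 0,"tz": -0.01,"ax": 0,"ay": 0,"az": 0,"hand": 0.3},{"tx": -0.015,"ty": 0,"tz": -0.01,"ax": 0,"ay": 0,"az": 0,"hand": 0.4},{"tx": -0.015,"ty": 0,"tz": 0.4,"ax": 0,"ay": 0,"az": 0,"hand": 0.4},{"tx": -0.015,"ty": 0,"tz": 1.2,"ax": 0,"ay": 0,"az": 0,"hand": 0.6},{"tx": -0.8,"ty": 0,"tz": 2.4,"ax": 0,"ay": 0,"az": 0,"hand": 0.8},{"tx": -1.2,"ty": 0,"tz": 2.8,"ax": 0,"ay": 0,"az": 0,"hand": 1},{"tx": -1.2,"ty": 0,"tz": 2.8,"ax": 0,"ay": 0,"az": 0,"hand": 1},{"tx": -1.2,"ty": 0,"tz": 2.8,"ax": 0,"ay": 0,"az": 0,"hand": 1}])

```text
time: 23.0
eef_pos: [0.6017, -0.1492, 0.2193]
orientation: [0.409, 3.113, 0.006]
contact_force: [0.5, -0.1, -0.0]
width: 0.0857
gripper_force: 0.0
```

```bash
cat > flange.py <<'E'
from rim import *
st();M=axes()
c=rim(np.array([.650,-.1487]),.1020,'w7')
w=load('wrist');X=wcloud(w);d=X[...,:2]-c;rr=np.linalg.norm(d,axis=-1)*1000;th=np.degrees(np.arctan2(d[...,1],d[...,0]));Z=X[...,2]*1000+.9
hsv=cv2.cvtColor(w['img'],cv2.COLOR_BGR2HSV)
m=(hsv[...,0]>17)&(hsv[...,0]<32)&(hsv[...,1]>120)&(rr<25)&(Z>90)
P=X[m]*1000
for a,b in((96,106),(112,122)):
    Q=P[(P[:,2]>a)&(P[:,2]<b)]
    if len(Q)>5:(x,y),rad=cv2.minEnclosingCircle(Q[:,:2].astype(np.float32));print('disc',a,len(Q),x,y,rad,'z',np.percentile(Q[:,2]+.9,[10,50,90]))
s=(rr>22)&(rr<24.8)
print('flange z(deg):',[(a,int(round(np.median(Z[s&(np.abs((th-a+180)%360-180)<4)])))) for a in range(-176,180,8) if (s&(np.abs((th-a+180)%360-180)<4)).sum()>1])
v,u=np.where(rr<60);cv2.imwrite('pics/c7.png',cv2.resize(w['img'][v.min():v.max(),u.min():u.max()],(500,500),interpolation=cv2.INTER_CUBIC))
E
python3 flange.py
```

```text
t 23.00 p [ 0.6017 -0.1492  0.2193] R [0.409 3.113 0.006] q [ 0.59  0.39 -0.51  1.66  0.2   1.14  1.33] F [ 0.5 -0.1 -0. ] T [-0.01  0.02  0.01] w 0.0857 g 0.0
closing y [0.258 0.966 0.004] d [ 0.003  0.004 -1.   ]
rim n 778 bins 24 centre [ 651.8 -148.8] z 0.1020 normal tilt deg x,y [0.06 0.3 ] r0 15.28
disc 96 524 650.9895629882812 -148.64840698242188 17.03523826599121 z [101.53173336 102.69949865 103.6794745 ]
disc 112 205 649.010986328125 -148.8992156982422 7.2501726150512695 z [115.90504925 118.32640156 119.1685615 ]
flange z(deg): [(-176, 82), (-168, 82), (-160, 82), (-152, 82), (-144, 82), (-136, 82), (-128, 82), (-120, 92), (-112, 98), (-104, 98), (-96, 98), (-88, 98), (-80, 98), (-72, 98), (-64, 97), (-56, 97), (-48, 97), (-40, 98), (72, 97), (80, 98), (88, 97), (96, 97), (104, 97), (112, 98), (120, 97), (128, 97), (136, 96), (144, 82), (152, 82), (160, 83), (168, 82), (176, 82)]
```

View pics/c7.png

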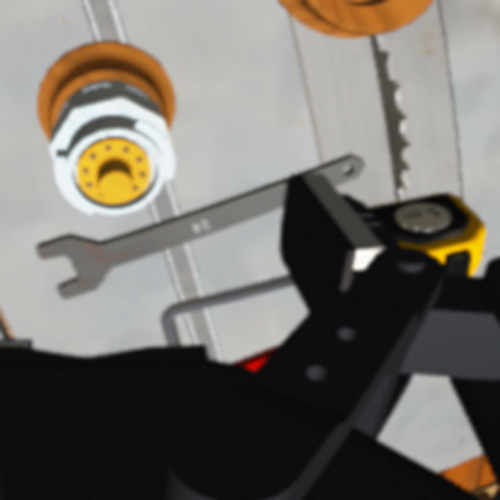

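```bash
python3 - <<'E'
from kin import *
s=r.state();d=np.array([0,0,-1.])
def TT(az):
    a=np.radians(az);y=np.array([np.cos(a),np.sin(a),0]);return np.stack([np.cross(y,d),y,d],1)
R=np.array([.479,.279,.17]);O=np.array([.65,-.1487,.10])
print('pick 173'); q=path(s['qpos'],[((s['eef_pos']+R)/2,TT(124)),(R,TT(173)),(R-[0,0,.171],TT(173)),(R,TT(173)),((R+O)/2+[0,0,.1],TT(137)),(O+[0,0,.05],TT(102)),(O,TT(102)),(O,TT(51)),(O,TT(0)),(O,TT(-10))])
E
```

```text
pick 173
[ 0.47  0.31 -0.77  1.87  0.25  1.06  1.76] margin 0.63
[ 0.2   0.43 -0.97  1.86  0.41  1.06  2.09] margin 0.51
[ 0.03  0.67 -0.77  1.95  0.66  0.79  1.9 ] margin 0.55
[ 0.2   0.43 -0.97  1.86  0.41  1.06  2.09] margin 0.51
[ 0.49  0.32 -0.81  1.77  0.26  1.16  1.99] margin 0.67
[ 0.57  0.55 -0.56  1.61  0.32  1.08  1.71] margin 0.89
[ 0.56  0.61 -0.53  1.64  0.35  1.    1.69] margin 0.86
[ 0.42  0.57 -0.35  1.64  0.23  0.97  0.89] margin 0.86
[ 0.28  0.55 -0.16  1.65  0.1   0.95  0.09] margin 0.85
[ 0.25  0.55 -0.12  1.65  0.08  0.95 -0.07] margin 0.85
```

The disc is seated, with its brass face level with the rim at (115,170). The flanges span about −119 to −40° and 62 to 140°, so the bowl's x axis is at 90°. All the ring moves are feasible, so I'm going to the ring.

Emit:
send_rows(moves=[{"tx": -0.3,"ty": 1.1,"tz": 0,"ax": 0,"ay": 0,"az": 8,"hand": 1},{"tx": -0.6,"ty": 2.2,"tz": 0,"ax": 0,"ay": 0,"az": 16,"hand": 1},{"tx": -0.9,"ty": 3.3,"tz": 0,"ax": 0,"ay": 0,"az": 24,"hand": 1},{"tx": -1.2,"ty": 4.4,"tz": 0,"ax": 0,"ay": 0,"az": 32,"hand": 1},{"tx": -1.5,"ty": 5.4,"tz": 0,"ax": 0,"ay": 0,"az": 41,"hand": 1},{"tx": -1.8,"ty": 6.4,"tz": 0,"ax": 0,"ay": 0,"az": 49,"hand": 1},{"tx": -2.1,"ty": 7.4,"tz": -0.2,"ax": 0,"ay": 0,"az": 57,"hand": 1},{"tx": -2.4,"ty": 8.4,"tz": -0.4,"ax": 0,"ay": 0,"az": 65,"hand": 1},{"tx": -2.7,"ty": 9.4,"tz": -0.6,"ax": 0,"ay": 0,"az": 73,"hand": 1},{"tx": -3,"ty": 10.3,"tz": -0.8,"ax": 0,"ay": 0,"az": 82,"hand": 1},{"tx": -3.07,"ty": 10.7,"tz": -1.1,"ax": 0,"ay": 0,"az": 90,"hand": 1},{"tx": -3.07,"ty": 10.7,"tz": -1.2,"ax": 0,"ay": 0,"az": 98,"hand": 1}])

```text
time: 24.25
eef_pos: [0.4749, 0.2833, 0.1675]
orientation: [2.094, -2.333, -0.011]
contact_force: [-0.6, -0.8, 0.8]
width: 0.0851
gripper_force: 0.0
```

```bash
cat > ring.py <<'E'
from h import *
c=snap('wrist','w8');c=snap('wrist','w8');st();M=axes();X=wcloud(c)
f=X[(np.abs(X[...,2])<.008)];fl=np.median(f[:,2])*1000;P=X*1000;Z=P[...,2]-fl
near=np.linalg.norm(P[...,:2]-[479,279],axis=-1)<48
top=near&(Z>18)&(Z<27);Q=P[top][:,:2];o=Q.mean(0)
for _ in range(15):
    d=Q-o;a=np.degrees(np.arctan2(d[:,1],d[:,0]));rr=np.hypot(*d.T);e=[];w=[]
    for b in range(-180,180,8):
        k=(a>=b)&(a<b+8)
        if k.sum()>5: e.append(np.percentile(rr[k],3));w.append(np.radians(b+4))   # hole edge, r 13
    e=np.array(e);w=np.array(w);g=np.linalg.lstsq(np.c_[np.cos(w),np.sin(w),np.ones(len(e))],e,rcond=None)[0];o=o+g[:2]
print('n',top.sum(),'hole centre',np.round(o,1),'r',round(g[2],1),'top z',np.median(Z[top]),'floor',fl)
(x,y),rad=cv2.minEnclosingCircle(Q[np.hypot(*(Q-o).T)<31.5].astype(np.float32));print('outer',x,y,rad)
d=Q-o;a=np.degrees(np.arctan2(d[:,1],d[:,0]));rr=np.hypot(*d.T)
k=rr>32;print('rib angles',np.round(np.sort(a[k]))[::max(1,k.sum()//30)])
z2=np.exp(2j*np.radians(a[k]));print('rib axis mod180',np.degrees(np.angle(z2.mean()))/2)
# colour-based check : dark pixels' rays on z=22
v,u=np.where(near&(Z>6));cv2.imwrite('pics/c8.png',cv2.resize(c['img'][v.min()-8:v.max()+8,u.min()-8:u.max()+8],(400,400),interpolation=cv2.INTER_CUBIC))
E
python3 ring.py
```

```text
t 24.35 p [0.4766 0.2798 0.1672] R [ 2.08  -2.343 -0.009] q [ 0.2   0.45 -0.97  1.85  0.42  1.07  2.09] F [0.2 0.4 0.3] T [-0.02  0.01  0.03] w 0.0852 g 0.0
closing y [-0.993  0.118  0.01 ] d [-0.01  -0.001 -1.   ]
n 2542 hole centre [478.4 280.1] r 14.0 top z 23.236242286987576 floor -1.1198601211874109
outer 478.4796447753906 280.173095703125 31.400184631347656
rib angles [-108. -107. -106. -106. -106. -104. -104. -103. -102. -101. -101. -101.
  -99.  -99.  -97.  -97.  -96.  -96.  -94.  -94.  -92.  -92.   72.   72.
   74.   74.   76.   78.   79.   79.   80.   81.   81.   81.   83.   83.
   85.   85.   85.   87.   87.   88.]
rib axis mod180 80.09513512287073
```

View pics/c8.png

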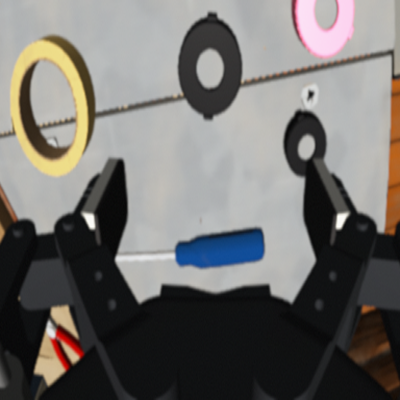

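Emit:
send_rows(moves=[{"tx": 0.04,"ty": 0.01,"tz": -1.1,"ax": 0,"ay": 0.5,"az": -3.1,"hand": 1},{"tx": 0.04,"ty": 0.01,"tz": -2.2,"ax": 0,"ay": 0.5,"az": -3.1,"hand": 1},{"tx": 0.04,"ty": 0.01,"tz": -3.1,"ax": 0,"ay": 0.5,"az": -3.1,"hand": 1},{"tx": 0.04,"ty": 0.01,"tz": -3.4,"ax": 0,"ay": 0.5,"az": -3.1,"hand": 1},{"tx": 0.04,"ty": 0.01,"tz": -3.4,"ax": 0,"ay": 0.5,"az": -3.1,"hand": 1},{"tx": 0.04,"ty": 0.01,"tz": -3.4,"ax": 0,"ay": 0.5,"az": -3.1,"hand": 1}])

```text
time: 24.95
eef_pos: [0.481, 0.2802, 0.0348]
orientation: [2.011, -2.402, -0.013]
contact_force: [-0.6, 0.4, 0.9]
width: 0.0858
gripper_force: 0.0
```

```bash
python3 -c "
from h import *
st();M=axes();print(np.degrees(np.arctan2(M[1,1],M[0,1])),(np.array([.4784,.2802,.000])-r.state()['eef_pos'])/.04)"
```

```text
t 24.95 p [0.481  0.2802 0.0348] R [ 2.011 -2.402 -0.013] q [ 0.07  0.63 -0.82  1.92  0.59  0.87  1.91] F [-0.6  0.4  0.9] T [ 0.02 -0.02  0.01] w 0.0858 g 0.0
closing y [-0.984  0.176  0.012] d [-0.012  0.001 -1.   ]
169.87868562984988 [-0.0641553  -0.0008798  -0.86944519]
```

Emit:
send_rows(newtons=40, moves=[{"tx": -0.05,"ty": 0,"tz": -0.5,"ax": 0,"ay": -0.7,"az": 0,"hand": 1},{"tx": -0.05,"ty": 0,"tz": -0.84,"ax": 0,"ay": -0.7,"az": 0,"hand": 1},{"tx": -0.05,"ty": 0,"tz": -0.84,"ax": 0,"ay": -0.7,"az": 0,"hand": 1},{"tx": -0.05,"ty": 0,"tz": -0.84,"ax": 0,"ay": -0.7,"az": 0,"hand": 0.8},{"tx": -0.05,"ty": 0,"tz": -0.84,"ax": 0,"ay": -0.7,"az": 0,"hand": 0.4},{"tx": -0.05,"ty": 0,"tz": -0.84,"ax": 0,"ay": -0.7,"az": 0,"hand": 0.4},{"tx": -0.05,"ty": 0,"tz": -0.84,"ax": 0,"ay": -0.7,"az": 0,"hand": 0.4},{"tx": -0.05,"ty": 0,"tz": -0.84,"ax": 0,"ay": -0.7,"az": 0,"hand": 0.4}])

```text
time: 25.75
eef_pos: [0.479, 0.2803, 0.0013]
orientation: [-2.018, 2.407, -0.0]
contact_force: [-0.1, 0.1, 6.4]
width: 0.0608
gripper_force: 44.0
```

```bash
python3 -c "
from h import *
st();M=axes();print(np.degrees(np.arctan2(M[1,1],M[0,1])),(np.array([.650,-.1487,.2])-r.state()['eef_pos'])/.04)"
```

```text
t 25.75 p [0.479  0.2803 0.0013] R [-2.018  2.407 -0.   ] q [ 0.03  0.67 -0.78  1.94  0.65  0.8   1.86] F [-0.1  0.1  6.4] T [-0.09  0.14 -0.04] w 0.0608 g 44.0
closing y [-0.985  0.175 -0.001] d [ 0.001  0.001 -1.   ]
169.94271565686122 [  4.27430134 -10.72571351   4.96698131]
```

Emit:
send_rows(moves=[{"tx": 0,"ty": 0,"tz": 0.6,"ax": 0,"ay": 0,"az": 0,"hand": 0.4},{"tx": 0,"ty": 0,"tz": 1.7,"ax": 0,"ay": 0,"az": 0,"hand": 0.4},{"tx": 0,"ty": 0,"tz": 2.8,"ax": 0,"ay": 0,"az": 0,"hand": 0.4},{"tx": 0.2,"ty": -0.5,"tz": 3.8,"ax": 0,"ay": 0,"az": -4,"hand": 0.4},{"tx": 0.6,"ty": -1.5,"tz": 4.2,"ax": 0,"ay": 0,"az": -8,"hand": 0.4},{"tx": 1,"ty": -2.5,"tz": 4.2,"ax": 0,"ay": 0,"az": -13,"hand": 0.4},{"tx": 1.4,"ty": -3.5,"tz": 4.2,"ax": 0,"ay": 0,"az": -18,"hand": 0.4},{"tx": 1.8,"ty": -4.5,"tz": 4.2,"ax": 0,"ay": 0,"az": -24,"hand": 0.4},{"tx": 2.2,"ty": -5.5,"tz": 4.2,"ax": 0,"ay": 0,"az": -30,"hand": 0.4},{"tx": 2.6,"ty": -6.5,"tz": 4.2,"ax": 0,"ay": 0,"az": -36,"hand": 0.4},{"tx": 3,"ty": -7.5,"tz": 4.2,"ax": 0,"ay": 0,"az": -42,"hand": 0.4},{"tx": 3.4,"ty": -8.5,"tz": 4.2,"ax": 0,"ay": 0,"az": -48,"hand": 0.4}])

```text
time: 26.95
eef_pos: [0.6138, -0.0624, 0.1676]
orientation: [0.858, -3.02, -0.001]
contact_force: [1.7, -0.4, -1.5]
width: 0.0613
gripper_force: 43.9
```

Emit:
send_rows(moves=[{"tx": 0.4,"ty": -1,"tz": 0,"ax": 0,"ay": 0,"az": -7,"hand": 0.4},{"tx": 0.7,"ty": -1.7,"tz": 0,"ax": 0,"ay": 0,"az": -14,"hand": 0.4},{"tx": 0.83,"ty": -2.1,"tz": 0,"ax": 0,"ay": 0,"az": -20,"hand": 0.4},{"tx": 0.86,"ty": -2.22,"tz": 0,"ax": 0,"ay": 0,"az": -20,"hand": 0.4},{"tx": 0.86,"ty": -2.22,"tz": 0,"ax": 0,"ay": 0,"az": -20,"hand": 0.4},{"tx": 0.86,"ty": -2.22,"tz": 0,"ax": 0,"ay": 0,"az": -20,"hand": 0.4}])

```text
time: 27.55
eef_pos: [0.6478, -0.147, 0.1677]
orientation: [0.333, -3.122, -0.004]
contact_force: [0.4, 0.1, -0.8]
width: 0.061
gripper_force: 43.9
```

```bash
cat > over2.py <<'E'
from h import *
import sys
w=snap('wrist','w9');st();M=axes();print('closing az',np.degrees(np.arctan2(M[1,1],M[0,1])))
X=wcloud(w)*1000;e=r.state()['eef_pos']*1000;zt=e[2]-1.3+22-.9
near=np.linalg.norm(X[...,:2]-e[:2],axis=-1)<36
Q=X[near&(np.abs(X[...,2]-zt)<4)]
d=Q[:,:2]-e[:2];rr=np.hypot(*d.T);print('ring top n',len(Q),'z',np.percentile(Q[:,2],[10,50,90]),'exp',zt)
A=np.c_[d,np.ones(len(d))];k=np.linalg.lstsq(A,Q[:,2],rcond=None)[0];print('tilt deg',np.degrees(k[:2]/1))
hsv=cv2.cvtColor(w['img'],cv2.COLOR_BGR2HSV)
m=(hsv[...,0]>17)&(hsv[...,0]<32)&(hsv[...,1]>120)&(np.linalg.norm(X[...,:2]-[650,-148.7],axis=-1)<25)&(X[...,2]>110)&(X[...,2]<125)
P=X[m]
if len(P)>10:(x,y),rad=cv2.minEnclosingCircle(P[:,:2].astype(np.float32));print('knob',len(P),x,y,rad,np.median(P[:,2]))
cv2.imwrite('pics/c9.png',cv2.resize(w['img'][100:330,130:390],(650,575)))
E
python3 over2.py
```

```text
t 27.60 p [ 0.6479 -0.1466  0.1678] R [ 0.334 -3.122 -0.004] q [ 0.58  0.54 -0.57  1.59  0.31  1.11  1.72] F [-0.9  0.2 -0.6] T [ 0.03 -0.02  0.03] w 0.0611 g 43.9
closing y [-0.211  0.977  0.003] d [-0.002  0.003 -1.   ]
closing az 102.20894505633885
ring top n 10541 z [187.10366022 188.226816   189.07084568] exp 187.6449546121721
tilt deg [0.22035646 0.24624424]
```

View pics/c9.png

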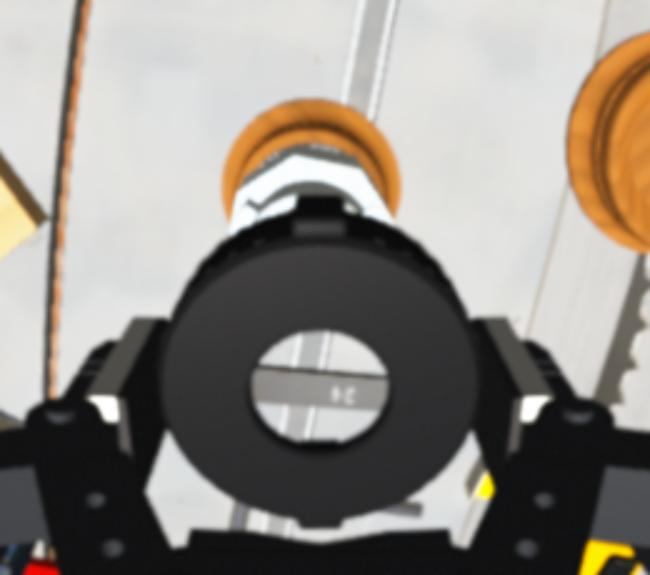

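Emit:
send_rows(moves=[{"tx": 0.05,"ty": -0.05,"tz": -0.4,"ax": 0,"ay": 0,"az": 0,"hand": 0.4},{"tx": 0.05,"ty": -0.05,"tz": -0.9,"ax": 0,"ay": 0,"az": 0,"hand": 0.4},{"tx": 0.05,"ty": -0.05,"tz": -1.35,"ax": 0,"ay": 0,"az": 0,"hand": 0.4},{"tx": 0.05,"ty": -0.05,"tz": -1.5,"ax": 0,"ay": 0,"az": 0,"hand": 0.4},{"tx": 0.05,"ty": -0.05,"tz": -1.5,"ax": 0,"ay": 0,"az": 0,"hand": 0.4},{"tx": 0.05,"ty": -0.05,"tz": -1.5,"ax": 0,"ay": 0,"az": 0,"hand": 0.4}])

```text
time: 28.2
eef_pos: [0.6506, -0.1511, 0.1081]
orientation: [0.328, -3.124, -0.002]
contact_force: [1.2, -0.0, -0.5]
width: 0.0607
gripper_force: 44.0
```

```bash
cat >> over2.py <<'E'
Q=X[near&(np.abs(X[...,2]-zt)<3)][:,:2];o=e[:2].copy()
for _ in range(15):
    d=Q-o;a=np.degrees(np.arctan2(d[:,1],d[:,0]));rr=np.hypot(*d.T);ee=[];ww=[]
    for b in range(-180,180,8):
        kk=(a>=b)&(a<b+8)
        if kk.sum()>5: ee.append(np.percentile(rr[kk],3));ww.append(np.radians(b+4))
    ee=np.array(ee);ww=np.array(ww);g=np.linalg.lstsq(np.c_[np.cos(ww),np.sin(ww),np.ones(len(ee))],ee,rcond=None)[0];o=o+g[:2]
print('hole',np.round(o,1),round(g[2],1),len(ee))
E
python3 over2.py
```

```text
t 28.25 p [ 0.6511 -0.1512  0.1087] R [-3.280e-01  3.124e+00  1.000e-03] q [ 0.57  0.6  -0.54  1.62  0.35  1.02  1.7 ] F [ 0.5  0.6 -0.4] T [-0.01 -0.04 -0.01] w 0.0609 g 44.0
closing y [-0.207  0.978  0.001] d [ 0.     0.001 -1.   ]
closing az 101.97404613796276
ring top n 10539 z [127.5783534  128.67380582 129.4892813 ] exp 128.52068884122593
tilt deg [0.23901454 0.12082749]
knob 620 649.2738647460938 -149.3661346435547 7.504007816314697 117.60501349518285
hole [ 649.3 -151.1] 13.8 45
```

Emit:
send_rows(moves=[{"tx": 0.01,"ty": 0.055,"tz": 0,"ax": 0,"ay": 0,"az": 0,"hand": 0.4},{"tx": 0.01,"ty": 0.055,"tz": -0.1,"ax": 0,"ay": 0,"az": 0,"hand": 0.4},{"tx": 0.01,"ty": 0.055,"tz": -0.18,"ax": 0,"ay": 0,"az": 0,"hand": 0.4},{"tx": 0.01,"ty": 0.055,"tz": -0.26,"ax": 0,"ay": 0,"az": 0,"hand": 0.4},{"tx": 0.01,"ty": 0.055,"tz": -0.32,"ax": 0,"ay": 0,"az": 0,"hand": 0.4},{"tx": 0.01,"ty": 0.055,"tz": -0.36,"ax": 0,"ay": 0,"az": 0,"hand": 0.4},{"tx": 0.01,"ty": 0.055,"tz": -0.36,"ax": 0,"ay": 0,"az": 0,"hand": 0.4}])

```text
time: 28.95
eef_pos: [0.6503, -0.1492, 0.093]
orientation: [0.327, -3.123, -0.002]
contact_force: [0.0, -0.6, 0.1]
width: 0.0608
gripper_force: 44.0
```

```bash
python3 over2.py
```

```text
t 29.00 p [ 0.6505 -0.1492  0.0933] R [ 3.270e-01 -3.123e+00 -2.000e-03] q [ 0.56  0.62 -0.54  1.63  0.36  0.99  1.69] F [ 0.4  0.2 -0.3] T [-0.01 -0.04  0.04] w 0.0612 g 44.0
closing y [-0.207  0.978  0.001] d [-0.002  0.001 -1.   ]
closing az 101.95795923297464
ring top n 10861 z [112.44221275 113.56387214 114.43667158] exp 113.09456276872663
tilt deg [0.24313151 0.14614737]
knob 922 648.8840942382812 -149.19004821777344 13.382392883300781 117.37388624118233
hole [ 652.  -148.6] 11.8 45
```

Emit:
send_rows(moves=[{"tx": 0,"ty": 0,"tz": -0.06,"ax": 0,"ay": 0,"az": 0,"hand": 0.4},{"tx": 0,"ty": 0,"tz": -0.12,"ax": 0,"ay": 0,"az": 0,"hand": 0.4},{"tx": 0,"ty": 0,"tz": -0.16,"ax": 0,"ay": 0,"az": 0,"hand": 0.4},{"tx": 0,"ty": 0,"tz": -0.16,"ax": 0,"ay": 0,"az": 0,"hand": 0.4},{"tx": 0,"ty": 0,"tz": -0.16,"ax": 0,"ay": 0,"az": 0,"hand": 0.4}])

```text
time: 29.5
eef_pos: [0.6506, -0.1491, 0.087]
orientation: [0.327, -3.123, -0.002]
contact_force: [0.2, -0.3, -0.6]
width: 0.0608
gripper_force: 44.0
```

```bash
python3 over2.py
```

```text
t 29.55 p [ 0.6507 -0.1491  0.0871] R [ 3.270e-01 -3.123e+00 -2.000e-03] q [ 0.56  0.63 -0.53  1.63  0.37  0.98  1.68] F [ 0.3 -0.3 -0.2] T [-0.01  0.03  0.  ] w 0.0609 g 44.0
closing y [-0.207  0.978  0.001] d [-0.001  0.001 -1.   ]
closing az 101.96175977741743
ring top n 10752 z [106.37653146 107.56385638 108.40058317] exp 106.92738530323481
tilt deg [0.29995391 0.19124714]
knob 910 649.4988403320312 -148.98329162597656 7.461252212524414 117.4153791851923
hole [ 652.4 -148.7] 12.0 45
```

Emit:
send_rows(moves=[{"tx": 0,"ty": 0,"tz": -0.015,"ax": 0,"ay": 0,"az": 0,"hand": 0.4},{"tx": 0,"ty": 0,"tz": -0.03,"ax": 0,"ay": 0,"az": 0,"hand": 0.4},{"tx": 0,"ty": 0,"tz": -0.03,"ax": 0,"ay": 0,"az": 0,"hand": 0.4},{"tx": 0,"ty": 0,"tz": -0.03,"ax": 0,"ay": 0,"az": 0,"hand": 0.4}])

```text
time: 29.95
eef_pos: [0.6509, -0.1492, 0.0863]
orientation: [0.327, -3.124, -0.001]
contact_force: [0.7, -0.2, 0.2]
width: 0.061
gripper_force: 44.1
```

```bash
python3 -c "
from h import *
st()"
```

```text
t 29.95 p [ 0.6509 -0.1492  0.0863] R [ 3.270e-01 -3.124e+00 -1.000e-03] q [ 0.56  0.63 -0.53  1.63  0.37  0.98  1.68] F [ 0.7 -0.2  0.2] T [-0.05  0.    0.03] w 0.0610 g 44.1
```

Emit:
send_rows(moves=[{"tx": 0,"ty": 0,"tz": 0,"ax": 0,"ay": 0,"az": -3,"hand": 0.4},{"tx": 0,"ty": 0,"tz": 0,"ax": 0,"ay": 0,"az": -8,"hand": 0.4},{"tx": 0,"ty": 0,"tz": 0,"ax": 0,"ay": 0,"az": -14,"hand": 0.4},{"tx": 0,"ty": 0,"tz": 0,"ax": 0,"ay": 0,"az": -20,"hand": 0.4},{"tx": 0,"ty": 0,"tz": 0,"ax": 0,"ay": 0,"az": -26,"hand": 0.4},{"tx": 0,"ty": 0,"tz": 0,"ax": 0,"ay": 0,"az": -31,"hand": 0.4},{"tx": 0,"ty": 0,"tz": 0,"ax": 0,"ay": 0,"az": -35,"hand": 0.4},{"tx": 0,"ty": 0,"tz": 0,"ax": 0,"ay": 0,"az": -35,"hand": 0.4},{"tx": 0,"ty": 0,"tz": 0,"ax": 0,"ay": 0,"az": -35,"hand": 0.4}])

```text
time: 30.85
eef_pos: [0.651, -0.1489, 0.0862]
orientation: [0.625, 3.079, 0.003]
contact_force: [0.2, 0.9, 0.5]
width: 0.0611
gripper_force: 44.1
```

```bash
python3 over2.py
```

```text
t 30.90 p [ 0.651  -0.1489  0.0862] R [6.250e-01 3.079e+00 3.000e-03] q [ 0.47  0.6  -0.4   1.64  0.27  0.96  1.14] F [0.8 0.6 1.1] T [ 0.09 -0.06  0.02] w 0.0611 g 44.1
closing y [0.39  0.921 0.002] d [ 0.     0.002 -1.   ]
closing az 67.04388317193796
ring top n 11022 z [105.27579403 106.73079551 107.60366946] exp 105.99854743029643
tilt deg [ 0.43425372 -0.14412314]
knob 930 649.3916625976562 -149.01820373535156 7.527172088623047 117.47673123385026
hole [ 653.1 -149.8] 11.8 45
```

Emit:
send_rows(moves=[{"tx": 0,"ty": 0,"tz": 0,"ax": 0,"ay": 0,"az": -4,"hand": 0.4},{"tx": 0,"ty": 0,"tz": 0,"ax": 0,"ay": 0,"az": -10,"hand": 0.4},{"tx": 0,"ty": 0,"tz": 0,"ax": 0,"ay": 0,"az": -16,"hand": 0.4},{"tx": 0,"ty": 0,"tz": 0,"ax": 0,"ay": 0,"az": -22,"hand": 0.4},{"tx": 0,"ty": 0,"tz": 0,"ax": 0,"ay": 0,"az": -28,"hand": 0.4},{"tx": 0,"ty": 0,"tz": 0,"ax": 0,"ay": 0,"az": -34,"hand": 0.4},{"tx": 0,"ty": 0,"tz": 0,"ax": 0,"ay": 0,"az": -40,"hand": 0.4},{"tx": 0,"ty": 0,"tz": 0,"ax": 0,"ay": 0,"az": -46,"hand": 0.4},{"tx": 0,"ty": 0,"tz": 0,"ax": 0,"ay": 0,"az": -50,"hand": 0.4},{"tx": 0,"ty": 0,"tz": 0,"ax": 0,"ay": 0,"az": -52,"hand": 0.4},{"tx": 0,"ty": 0,"tz": 0,"ax": 0,"ay": 0,"az": -52,"hand": 0.4}])

```text
time: 32.0
eef_pos: [0.6508, -0.1486, 0.0861]
orientation: [-1.912, -2.493, -0.003]
contact_force: [-0.5, 0.9, 2.2]
width: 0.0607
gripper_force: 44.2
```

```bash
cat > oct.py <<'E'
from h import *
# octagon/bowl orientation and ring rib angle from depth around bowl
w=load('wrist');X=wcloud(w)*1000
def sector(lo,hi,r0,r1,c=(650,-148.8)):
    d=X[...,:2]-np.array(c);rr=np.hypot(d[...,0],d[...,1]);m=(rr>r0)&(rr<r1)&(X[...,2]>lo)&(X[...,2]<hi)
    return np.degrees(np.arctan2(d[m][:,1],d[m][:,0])),rr[m]
a,rr=sector(88,108.5,32.2,36);print('rib pts',len(a),np.percentile(a,[5,50,95]) if len(a) else '')
a,rr=sector(76,82,21,30);print('oct pts',len(a),[(b,round(float(np.percentile(rr[np.abs(a-b)<4],95)),1)) for b in range(-176,180,8) if (np.abs(a-b)<4).sum()>3])
E
python3 over2.py; python3 oct.py
```

```text
t 32.05 p [ 0.6508 -0.1486  0.0861] R [-1.911 -2.493 -0.003] q [ 0.32  0.57 -0.21  1.65  0.14  0.93  0.32] F [-0.5  0.4  1.2] T [0.26 0.02 0.03] w 0.0606 g 44.2
closing y [0.966 0.26  0.002] d [ 0.001  0.002 -1.   ]
closing az 15.055587980998089
ring top n 11037 z [105.03908867 106.64457862 107.47522429] exp 105.91047446529238
tilt deg [ 0.12723275 -0.29756173]
knob 908 649.5349731445312 -149.62655639648438 7.436886787414551 117.49409392220844
hole [ 651.3 -152.4] 11.6 45
rib pts 494 [ 19.24699951 104.04605059 176.30677404]
oct pts 0 []
```

Emit:
send_rows(moves=[{"tx": 0,"ty": 0,"tz": 0,"ax": 0,"ay": 0,"az": -3,"hand": 0.4},{"tx": 0,"ty": 0,"tz": 0,"ax": 0,"ay": 0,"az": -6,"hand": 0.4},{"tx": 0,"ty": 0,"tz": 0,"ax": 0,"ay": 0,"az": -9,"hand": 0.4},{"tx": 0,"ty": 0,"tz": 0,"ax": 0,"ay": 0,"az": -12,"hand": 0.4},{"tx": 0,"ty": 0,"tz": 0,"ax": 0,"ay": 0,"az": -12,"hand": 0.4}])

```text
time: 32.55
eef_pos: [0.6507, -0.1491, 0.0861]
orientation: [2.162, 2.279, 0.003]
contact_force: [-0.4, 1.1, 2.0]
width: 0.0612
gripper_force: 44.2
```

Emit:
send_rows(moves=[{"tx": 0,"ty": 0,"tz": 0,"ax": 0,"ay": 0,"az": -1.5,"hand": 0.4},{"tx": 0,"ty": 0,"tz": 0,"ax": 0,"ay": 0,"az": -3,"hand": 0.4},{"tx": 0,"ty": 0,"tz": 0,"ax": 0,"ay": 0,"az": -3,"hand": 0.4}])

```text
time: 32.85
eef_pos: [0.6508, -0.1492, 0.0861]
orientation: [2.222, 2.22, 0.003]
contact_force: [-0.9, 0.4, 2.3]
width: 0.0604
gripper_force: 44.3
```

```bash
python3 -c "
from h import *
st();M=axes();print(np.degrees(np.arctan2(M[1,1],M[0,1])))"
```

```text
t 32.85 p [ 0.6508 -0.1492  0.0861] R [2.222 2.22  0.003] q [ 0.28  0.57 -0.15  1.65  0.1   0.93  0.09] F [-0.9  0.4  2.3] T [ 0.16  0.02 -0.06] w 0.0604 g 44.3
closing y [ 1.    -0.001  0.002] d [ 0.002  0.001 -1.   ]
-0.06099262643307262
```

Emit:
send_rows(moves=[{"tx": 0,"ty": 0,"tz": 0,"ax": 0,"ay": 0,"az": -1,"hand": 0.4},{"tx": 0,"ty": 0,"tz": 0,"ax": 0,"ay": 0,"az": -2,"hand": 0.4},{"tx": 0,"ty": 0,"tz": 0,"ax": 0,"ay": 0,"az": -2,"hand": 0.4}])

```text
time: 33.15
eef_pos: [0.6509, -0.1493, 0.086]
orientation: [2.26, 2.181, 0.003]
contact_force: [0.7, 0.4, 1.8]
width: 0.0609
gripper_force: 44.3
```

```bash
python3 -c "
from h import *
st();M=axes();print(np.degrees(np.arctan2(M[1,1],M[0,1])))"
```

```text
t 33.15 p [ 0.6509 -0.1493  0.086 ] R [2.26  2.181 0.003] q [ 0.28  0.57 -0.15  1.65  0.1   0.93  0.06] F [0.7 0.4 1.8] T [ 0.14 -0.05  0.02] w 0.0609 g 44.3
closing y [ 0.999 -0.036  0.002] d [ 0.002  0.001 -1.   ]
-2.062973751884508
```

Emit:
send_rows(moves=[{"tx": 0,"ty": 0,"tz": 0,"ax": 0,"ay": 0,"az": -1,"hand": 0.4},{"tx": 0,"ty": 0,"tz": 0,"ax": 0,"ay": 0,"az": -2,"hand": 0.4},{"tx": 0,"ty": 0,"tz": 0,"ax": 0,"ay": 0,"az": -2,"hand": 0.4}])

```text
time: 33.45
eef_pos: [0.6509, -0.1492, 0.0861]
orientation: [2.298, 2.14, 0.003]
contact_force: [0.4, 0.2, 3.1]
width: 0.0611
gripper_force: 44.3
```

```bash
python3 -c "
from h import *
st();M=axes();print(np.degrees(np.arctan2(M[1,1],M[0,1])))"
```

```text
t 33.45 p [ 0.6509 -0.1492  0.0861] R [2.298 2.14  0.003] q [ 0.27  0.57 -0.14  1.65  0.09  0.93  0.03] F [0.4 0.2 3.1] T [ 0.06 -0.16  0.03] w 0.0611 g 44.3
closing y [ 0.997 -0.071  0.002] d [ 0.002  0.001 -1.   ]
-4.077847767466317
```

Emit:
send_rows(moves=[{"tx": 0,"ty": 0,"tz": -0.02,"ax": 0,"ay": 0,"az": 0,"hand": 0.4},{"tx": 0,"ty": 0,"tz": -0.02,"ax": 0,"ay": 0,"az": -2,"hand": 0.4},{"tx": 0,"ty": 0,"tz": -0.02,"ax": 0,"ay": 0,"az": -4,"hand": 0.4},{"tx": 0,"ty": 0,"tz": -0.02,"ax": 0,"ay": 0,"az": -6,"hand": 0.4},{"tx": 0,"ty": 0,"tz": -0.02,"ax": 0,"ay": 0,"az": -6,"hand": 0.4}])

```text
time: 33.95
eef_pos: [0.651, -0.1493, 0.086]
orientation: [2.407, 2.017, 0.003]
contact_force: [0.1, -0.4, 5.5]
width: 0.0609
gripper_force: 44.6
```

```bash
python3 - <<'E'
from h import *
st();M=axes();print(np.degrees(np.arctan2(M[1,1],M[0,1])))
for n in('scene','top'):
    c=snap(n);X=cloud(c)*1000
    d=X[...,:2]-[650,-148.8];rr=np.hypot(*np.moveaxis(d,-1,0));m=(rr<32)&(X[...,2]>50)&(X[...,2]<84);print(n,m.sum())
E
```

```text
t 33.95 p [ 0.651  -0.1493  0.086 ] R [2.407 2.017 0.003] q [ 0.25  0.57 -0.12  1.65  0.08  0.93 -0.07] F [ 0.1 -0.4  5.5] T [0.06 0.14 0.04] w 0.0609 g 44.6
closing y [ 0.985 -0.175  0.002] d [ 0.002  0.    -1.   ]
-10.075786040639008
scene 71
top 7
```

Emit:
send_rows(moves=[{"tx": 0,"ty": 0,"tz": 0,"ax": 0,"ay": 0,"az": 0,"hand": 0.73},{"tx": 0,"ty": 0,"tz": 0,"ax": 0,"ay": 0,"az": 0,"hand": 0.8},{"tx": 0,"ty": 0,"tz": 0,"ax": 0,"ay": 0,"az": 0,"hand": 0.95},{"tx": 0,"ty": 0,"tz": 0.1,"ax": 0,"ay": 0,"az": 0,"hand": 1},{"tx": 0,"ty": 0,"tz": 0.8,"ax": 0,"ay": 0,"az": 0,"hand": 1},{"tx": 0,"ty": 0,"tz": 1.8,"ax": 0,"ay": 0,"az": 0,"hand": 1},{"tx": 0,"ty": 0.8,"tz": 2.5,"ax": 0,"ay": 0,"az": 0,"hand": 1},{"tx": 0,"ty": 1.9,"tz": 2.7,"ax": 0,"ay": 0,"az": 0,"hand": 1},{"tx": 0,"ty": 3,"tz": 2.7,"ax": 0,"ay": 0,"az": 0,"hand": 1},{"tx": 0,"ty": 3,"tz": 2.7,"ax": 0,"ay": 0,"az": 0,"hand": 1},{"tx": 0,"ty": 3,"tz": 2.7,"ax": 0,"ay": 0,"az": 0,"hand": 1}])

```text
time: 35.15
eef_pos: [0.6504, -0.0263, 0.1932]
orientation: [-2.402, -2.024, -0.003]
contact_force: [-0.2, -0.4, 0.8]
width: 0.0853
gripper_force: 0.0
```

```bash
cat > fin.py <<'E'
from h import *
w=snap('wrist','w10');st();X=wcloud(w)*1000
d=X[...,:2]-[650,-148.8];rr=np.hypot(d[...,0],d[...,1]);Z=X[...,2]
t=(rr<31)&(rr>14)&(Z>100)&(Z<112);Q=X[t];c=Q[:,:2].mean(0)
A=np.c_[Q[:,:2]-[650,-148.8],np.ones(len(Q))];k=np.linalg.lstsq(A,Q[:,2],rcond=None)[0];print('ring top z',k[2]+.9,'tilt',np.degrees(k[:2]),len(Q))
Q=X[(rr<36)&(Z>103)&(Z<112)][:,:2]
(x,y),rd=cv2.minEnclosingCircle(Q.astype(np.float32));print('ring circ(with ribs)',x,y,rd)
c=np.array([x,y]);dd=Q-c;r2=np.hypot(*dd.T);k=r2>32.2;a=np.degrees(np.arctan2(dd[:,1],dd[:,0]))[k];print('ribs',len(a),'axis mod180',np.degrees(np.angle(np.exp(2j*np.radians(a)).mean()))/2,np.round(np.sort(a)[::max(1,len(a)//12)]))
# octagon faces: normals
s=(rr>20)&(rr<31)&(Z>54)&(Z<79)
P=X[s];th=np.degrees(np.arctan2(P[:,1]+148.8,P[:,0]-650));R=np.hypot(P[:,0]-650,P[:,1]+148.8)
print('oct n',len(P),[(b,round(float(np.median(R[np.abs(th-b)<3])),1)) for b in range(-180,181,5) if (np.abs(th-b)<3).sum()>5])
best=min(((np.std(np.max((P[:,:2]-[650,-148.8])@np.array([[np.cos(np.radians(f+45*i)),np.sin(np.radians(f+45*i))] for i in range(8)]).T,axis=1))),f) for f in np.arange(0,45,1.));print('face angle mod45',best)
v,u=np.where((rr<50)&(Z>-5));cv2.imwrite('pics/c10.png',cv2.resize(w['img'][v.min():v.max(),u.min():u.max()],(600,600),interpolation=cv2.INTER_CUBIC))
E
python3 fin.py
```

```text
t 35.20 p [ 0.6504 -0.0293  0.193 ] R [2.406e+00 2.019e+00 1.000e-03] q [ 0.11  0.43 -0.16  1.62  0.08  1.1  -0.25] F [-0.8 -0.4  0.7] T [-0.1   0.01  0.03] w 0.0856 g 0.0
ring top z 107.95184461474823 tilt [-0.103324   -3.01701139] 1188
ring circ(with ribs) 650.5305786132812 -145.50868225097656 31.041912078857422
ribs 0 axis mod180 nan []
oct n 494 [(15, 27.4), (20, 26.7), (25, 26.4), (30, 26.1), (35, 26.0), (40, 26.1), (45, 26.2), (50, 26.6), (55, 27.4), (60, 27.3), (65, 26.5), (70, 25.9), (75, 25.5), (80, 25.6), (85, 25.5), (90, 25.9), (95, 26.2), (100, 26.7), (105, 27.0), (110, 26.1), (115, 25.9), (120, 25.5), (125, 25.3), (130, 25.5), (135, 25.6), (140, 26.3), (145, 26.8), (150, 27.4)]
face angle mod45 (np.float64(0.4573819113343158), np.float64(36.0))fin.py:8: RuntimeWarning: Mean of empty slice.
  c=np.array([x,y]);dd=Q-c;r2=np.hypot(*dd.T);k=r2>32.2;a=np.degrees(np.arctan2(dd[:,1],dd[:,0]))[k];print('ribs',len(a),'axis mod180',np.degrees(np.angle(np.exp(2j*np.radians(a)).mean()))/2,np.round(np.sort(a)[::max(1,len(a)//12)]))
  ret = ret.dtype.type(ret / rcount)
```

View pics/c10.png

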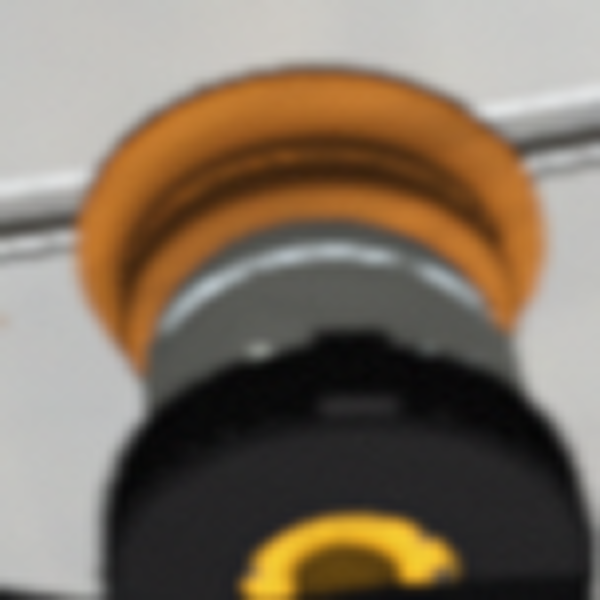

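The view shows the rib at (350,350) in line with an octagon flat and the knob showing through the ring. The bowl's face is at 81° and the ring's x axis at about 80°. The bowl turned with the ring over the last ~9°, so the ring is on the stop. One last level check before I hand in.

```bash
python3 - <<'E'
from h import *
for n in('wrist','top','scene'):
    w=snap(n);X=(wcloud(w) if n=='wrist' else cloud(w))*1000
    d=X[...,:2]-[650,-148.8];rr=np.hypot(d[...,0],d[...,1]);Z=X[...,2]
    dark=w['img'].max(-1)<110
    m=(rr<36)&(rr>13)&(Z>103)&(Z<113)&dark;Q=X[m];
    if len(Q)<20: print(n,len(Q));continue
    A=np.c_[Q[:,:2]-[650,-148.8],np.ones(len(Q))];ok=np.ones(len(Q),bool)
    for _ in range(5):
        k=np.linalg.lstsq(A[ok],Q[ok,2],rcond=None)[0];e=A@k-Q[:,2];ok=np.abs(e)<1.0
    print(n,len(Q),ok.sum(),'z',k[2],'tilt',np.degrees(k[:2]),'y range',np.percentile(Q[ok][:,1],[2,98]))
    P=X[(rr<13)&(Z>108)&(Z<125)];print('  knob',len(P),P.mean(0) if len(P) else '')
st()
E
```

```text
wrist 1300 1042 z 106.68209896658799 tilt [ 0.11619894 -0.3670911 ] y range [-152.00319177 -119.26161176]
  knob 77 [ 649.60376128 -144.07890465  112.23258599]
top 231 101 z 106.0952905293337 tilt [-0.14718025  0.36307845] y range [-178.31086277 -135.35997082]
  knob 25 [ 648.58336058 -150.62675789  115.54286571]
scene 82 26 z 107.62644047629522 tilt [ 2.47469793 -0.47319119] y range [-175.53584653 -118.61082058]
  knob 17 [ 648.77108675 -149.82761948  114.55545326]
t 35.35 p [ 0.6504 -0.032   0.1927] R [ 2.41   2.014 -0.   ] q [ 0.11  0.43 -0.16  1.62  0.07  1.1  -0.25] F [-0.  -0.5 -0.3] T [-0.02 -0.   -0.02] w 0.0852 g 0.0
```

Ring top is at 106.7 mm, which matches home, and level to about 0.4°. The gripper is clear of everything, so I'm handing the job in.

```bash
python3 -c "
from h import *
print(r.job_done())"
```

```text
the job is handed in; nothing more can be done
None
```

The job is handed in: the bowl stands upright in the small rest with the disc seated and the lock ring turned clockwise to its stop; the last turn against the stop also rotated the bowl about 9° in its rest.

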